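# Draw the locked plug from a storage block with a quarter-turn puller

## Robot

A 6-joint arm with a two-finger parallel gripper is mounted at the origin on a cart in front of the work surface, level with it; the furniture and walls round the work are solid. World frame = base frame: x ahead of the robot, y to its left, z up, the work surface at z = 0. Lengths are in m, angles in degrees, forces in N, time in s.
With the tool pointing down it reaches from about 0.35 to 0.875 m from the base axis. Payload 4.2 kg.
Tool frame: the origin (TCP) lies midway between the tips of the shut fingers; the grasp point (between the pads) lies r.pinch_z behind it (r.pinch_z is the distance from the TCP to the grasp point, in m); z points along the fingers, y is the direction in which the jaws open and shut (so a half turn about z gives the same grasp; the last joint's range is limited). The gripper opens to 87 mm and grips with 3 to 60 N. Pads are 19 mm wide; open, the fingers measure 117 mm over their backs; the gripper's body (75 mm by 190 mm) begins 51 mm behind the grasp point.
Start: joints at [84.488, 22.042, 0.453, 0, -68.411, -14.817], TCP at [0.217, 0.586, 0.223] pointing down, gripper open.
Joint ranges: [-179.83, 179.83], [-69.29, 118.12], [-61.27, 80.66], [-181.25, 117.63], [-171.15, -9.14], [-177.46, 177.46]. Speed limits (degrees/s): [159.86, 159.86, 180, 180, 180, 180].

## Interface

Orientations are given as a 3x3 rotation matrix whose columns are the frame's x, y, z axes.
In Python, from station import r gives the robot as it stands. The module is installed in compiled form; this text tells all that it offers.
- The arm moves only by the tool play_rows, never from a script. Its argument "deltas" is a list of rows, each a list of 7 numbers: the shift along the tool's x, y, z in units of 25 mm (1.0 is 25 mm), then the turn, a rotation vector about the tool's x, y, z in units of 5 degrees (1.0 is 5 degrees), then the finger opening in mm, from 0 to 87. In form: [[tx, ty, tz, wx, wy, wz, fingers], ...]. A call has 1 to 12 rows; each row is the pose to reach, as a shift and turn from the pose commanded when the call began, along the tool's axes at that moment; what a row does not reach only later rows make up. A row lasts 1/10 s, in which the tool goes at most 50 mm and 8.59 degrees, less where a joint would pass 70% of its speed; a pose out of reach is approached as far as the arm can. A call with a gripper value outside its range is refused whole. The fingers move at their own pace and stop on an object; the grip force is fixed at half the most. Time passes only in rows, so rows that repeat a pose let the fingers close. It gives the time, the measured TCP pose, the force and the opening at its end, in the units of the state.
- r.sense(): the state, without advancing time (a new reading comes with each control period).
- r.capture(name): name is "side" or "top"; returns a dict with "pixels" (420x560x3 uint8, red, green, blue), "camera_matrix" (3x3 intrinsics, pixels), "k1" (the pictures are not rectified: a ray, as slopes to the right and down, at radius r is drawn at 1 + k1 r^2 times it, then the intrinsics apply), "R" (3x3) and "t" (3): a world point X has camera coordinates R X + t. Camera axes: x right, y down, z forward; pixel columns grow to the right and rows downward; lengths in m; the calibration is good to about 2 mm. A picture is of the moment at which its call begins. There is no depth.
- r.finish_job(): hands the job in, once; it reports no verdict.
Trained networks look in the newest picture that a camera, given by its name, has taken for a name from the list of things; names that differ only in an ending like _2 or _b are one class to them, and where a whole thing is asked for, a point or a joint stands for the part that bears it (a point fixed in the world has none). Each returns a list of dicts, best first, with "score" (0 to 1); they miss things now and then, are a little off and sometimes report something else, mostly with a low value. They report only what shows in the picture. A call takes as long as a camera call. They do not tell look-alikes from the thing itself.
- r.spot_in(camera, target): "centre" ([x, y, z] in m, in world coordinates, good to about 4 mm: the middle of the surface that is visible of it).
- r.cut_out(camera, target): "region" (420x560 bool, what is visible of it).
The state is a dict: "time_s": time; "joints": joint angles; "joint_velocities": joint speeds; "effort": joint torques, N m; "tcp_pos": TCP position; "ee_rot": TCP orientation; "wrist_force": force on the tool from outside, world axes, zero at the start; "moment": the same for the moment, N m; "gripper_width": opening from 0.0 (shut) to 1.0 (fully open).
Only numpy, scipy, OpenCV 4.12 (cv2) and the standard library are available. Lean on these libraries where they do the work, as an engineer would, in place of code of your own. Each camera call takes 0.05 s, during which the arm holds its last target.

## Task

Open the grey storage block: swing its keeper bar fully clear of the brass plug, then take the blue T-handled puller from its stand, lower its cross pin through the slot in the plug, turn it clockwise (seen from above) to lock it and draw the plug straight up out of the well. Without dropping it, set the plug down on the white board, flat, upright, wholly on the board and clear of the scissors, and leave the puller standing locked in it. Never touch the plug with the gripper, and do not shift the bottles, tip box or scissors.

Things in the scene. Friction and masses are not known exactly. Their poses are not given: they have to be found in the camera images.
- well: grey storage block, 100 x 100 x 85 mm high, fixed; origin: centre of its underside. A square well 70 x 70 mm is open at the top, walls 15 mm, well floor 20 mm above the origin. Steel foot strips 8 mm high reach 67 mm either way along its y. The keeper pivot stands on the corner at x -41.5, y +41.5 mm. Behind it a fixed shelf apron overhangs the worktop from x = 0.72 m, 0.13 to 0.24 m up.
- keeper (a joint): angle (rad) of the steel keeper bar on top of the block: at 0 it points from its pivot diagonally over the plug to the opposite corner; it grows anticlockwise seen from above (hard stop 1.35, bar then points to block +x and outwards, beside the +y wall). Fully clear: 1.2 or more (the plug passes from 0.95). Friction only, about 1.5 N at the knob: it stays where left.
- keeper_knob (a point): top centre of the upright red knob on the keeper bar's free end: a post 15 mm thick, 30 mm tall, top 126 mm above the worktop, foot on the bar's upper face at 96 mm; 80 mm from the pivot axis. Push the bar by the side of this post.
- keeper_pivot (a point): point on the keeper's vertical pivot axis, 96 mm above the worktop (upper face of the 8 mm thick, 16 mm wide bar)
- plug: brass plug, 66 x 66 x 60 mm, 0.3-0.6 kg, loose in the well (2 mm play a side), top 5 mm below the rim; origin: centre of underside. Cover 8 mm thick with a central slot 40 mm (plug x) by 16 mm (y); below it a chamber 22 mm deep where the puller's pin turns clockwise from above about 90 deg to stops (anticlockwise blocked after about 15). Slot repeats every half turn.
- plug_slot (a point): centre of the slot at the plug's top face, 60 mm above the plug's underside; x along the slot
- puller: T-handled puller, 126 mm tall, 0.18 kg, standing upright; origin at its lower tip, z up. Blue handle bar at the top, 80 (x) x 14 (y) x 22 mm, parallel to the cross pin. Neck 10 mm thick; round collar 46 mm across, 8 mm high, underside 21 mm above the tip. Seated in the plug, the collar rests on the plug's top and the tip is 21 mm below it.
- puller_handle (a point): centre of the handle bar, 115 mm above the puller's tip, x along the bar: grip it here across its 14 mm thickness, from above
- puller_pin (a point): centre of the cross pin (34 x 8 x 8 mm, x along it), 6 mm above the puller's tip. Locked means turned at least 50 deg from the slot; the locked pin rises 3 mm before it takes the plug. It looks the same after half a turn.
- stand: grey puller stand, 108 x 84 x 30 mm, fixed; origin at the centre of its underside. A round hole of 39 mm in the middle takes the puller's lower end; the collar rests on the stand's top, so the tip is 9 mm above the worktop.
- board: white board, 170 (x) x 270 (y) x 8 mm, fixed; origin at the centre of its underside
- scissors: steel scissors lying flat on the board roughly across its width, 60 (x) x 162 (y) x 6 mm; origin at the centre of the underside
- bottle: large white screw-cap bottle at the back, 112 mm across, 210 mm tall; origin at the centre of its underside
- tip_box: blue pipette-tip box with clear lid at the back, 96 (x) x 126 (y) x 76 mm; origin at the centre of its underside
- wash_bottle: white wash bottle with red cap and a bent spout, behind the block, 92 x 62 x 213 mm; origin under the middle of its length, its round body (62 mm) centred 15 mm along its x
Things that resemble listed ones, but are neither listed nor needed, are in the scene too. Leave any green look-alike of the well alone. Leave any green look-alike of the puller alone.

How it is judged:
By the outcome, as a careful person would: the job done as asked, in the order asked, and still so for the second after the job is handed in, with the robot touching nothing.
It also fails if it takes over 72 s, if anything falls off the work surface, if the arm or the gripper's body presses on something with over 40 N, if the wrist force passes 120 N, or if a joint passes its speed limit or range.

## Working session

There is one attempt and no reset: what is moved stays moved. The work goes in short steps, Python scripts to look and compute and a tool call to move; the robot and the scene stay as the last step left them, time stands still between calls to the robot, and variables do not carry over. Pictures are saved under pics/ and viewed, and the job is handed in when it is done.

Besides the shell and the picture viewer there is one more tool, called after ">>>" as a command line: name --pt "numbers of a row" for each row, then --argument value for the rest. play_rows: Moves the arm, as the interface text tells. Its arguments: {"type":"object","properties":{"deltas":{"type":"array","items":{"type":"array","items":{"type":"number"}}}},"required":["deltas"]}

```bash
ls; mkdir -p pics; cat > h.py <<'E'
import numpy as np, cv2
from station import r
def grab(n,f):
    c=r.capture(n); cv2.imwrite('pics/'+f,c['pixels'][:,:,::-1]); return c
def proj(c,X):
    X=np.atleast_2d(X); p=X@np.array(c['R']).T+np.array(c['t']); s=p[:,:2]/p[:,2:]
    r2=(s**2).sum(1,keepdims=True); s=s*(1+c['k1']*r2); K=np.array(c['camera_matrix'])
    return s@K[:2,:2].T+K[:2,2]
def atz(c,px,z):
    px=np.atleast_2d(np.array(px,float)); K=np.array(c['camera_matrix'])
    d=(px-K[:2,2])@np.linalg.inv(K[:2,:2]).T; s=d.copy()
    for _ in range(30): s=d/(1+c['k1']*(s**2).sum(1,keepdims=True))
    R=np.array(c['R']);t=np.array(c['t']); o=-R.T@t
    D=np.c_[s,np.ones(len(s))]@R
    return o+D*((z-o[2])/D[:,2])[:,None]
E
python3 - <<'E'
from h import *
np.set_printoptions(precision=4,suppress=True)
print(r.sense(), r.pinch_z)
for n in('side','top'):
    c=grab(n,n+'0.png'); print(n,-np.array(c['R']).T@c['t'],c['k1'])
    for t in ['well','keeper','keeper_knob','keeper_pivot','plug','plug_slot','puller','puller_handle','puller_pin','stand','board','scissors','bottle','tip_box','wash_bottle']:
        print(t,[(np.round(d['centre'],3),round(d['score'],2)) for d in r.spot_in(n,t)])
E
```

```text
pics
{'time_s': 0.0, 'joints': array([ 84.4883,  22.0904,   0.3779,  -0.0289, -68.4121, -14.8146]), 'joint_velocities': array([ 0.0928,  0.0541, -0.0374, -0.0115,  0.0662,  0.0555]), 'effort': array([  0.0005, -39.0665,  18.7404,   4.2198,   0.0111,  -0.0002]), 'tcp_pos': array([0.2169, 0.5855, 0.2215]), 'ee_rot': array([[ 0.9377, -0.3475, -0.0007],
       [-0.3475, -0.9377, -0.0021],
       [ 0.0001,  0.0022, -1.    ]]), 'wrist_force': array([ 0.5837, -0.2385,  0.1962]), 'moment': array([ 0.0512, -0.0032,  0.0107]), 'gripper_width': 0.999062728560709} 0.0187
side [ 0.1395 -0.8718  0.6597] 0.0029816128285747217
well [(array([ 0.515, -0.071,  0.07 ]), 0.9), (array([0.444, 0.45 , 0.062]), 0.81)]
keeper [(array([0.453, 0.491, 0.093]), 0.67), (array([ 0.516, -0.019,  0.093]), 0.52)]
keeper_knob [(array([ 0.515, -0.013,  0.095]), 0.77)]
keeper_pivot [(array([ 0.508, -0.063,  0.061]), 0.87), (array([0.445, 0.449, 0.061]), 0.82)]
plug [(array([ 0.516, -0.026,  0.082]), 0.78)]
plug_slot [(array([ 0.511, -0.028,  0.082]), 0.66), (array([ 0.627, -0.274,  0.072]), 0.39)]
puller [(array([0.308, 
[... 1160 characters left out ...]
9 ,  0.008]), 0.6)]
plug_slot [(array([ 0.517, -0.024,  0.083]), 0.81)]
puller [(array([0.411, 0.301, 0.136]), 0.59), (array([0.303, 0.382, 0.122]), 0.52)]
puller_handle [(array([0.308, 0.384, 0.122]), 0.69), (array([0.416, 0.301, 0.13 ]), 0.51), (array([0.673, 0.072, 0.12 ]), 0.33)]
puller_pin [(array([0.417, 0.298, 0.132]), 0.59), (array([0.306, 0.385, 0.124]), 0.5)]
stand [(array([0.401, 0.297, 0.026]), 0.63)]
board [(array([ 0.424, -0.288,  0.009]), 0.89)]
scissors [(array([ 0.425, -0.337,  0.011]), 0.55)]
bottle [(array([0.623, 0.241, 0.165]), 0.83), (array([0.672, 0.072, 0.12 ]), 0.32)]
tip_box [(array([ 0.638, -0.252,  0.076]), 0.67)]
wash_bottle [(array([0.672, 0.069, 0.122]), 0.95)]
```

View pics/side0.png

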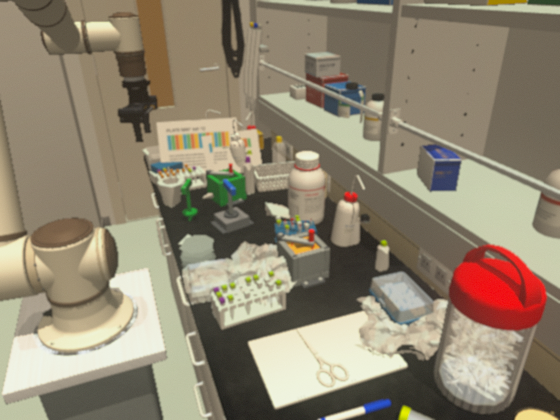

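View pics/top0.png

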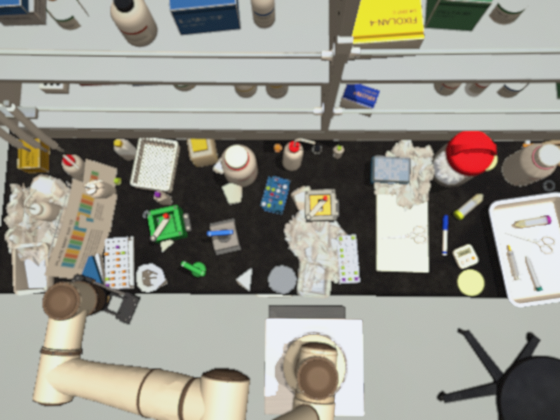

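```bash
python3 - <<'E'
from h import *
im=cv2.imread('pics/top0.png')
c=r.capture('top')
def crop(f,X,h,s):
    u,v=proj(c,X)[0].astype(int); print(f,u-h,v-h,s)
    cv2.imwrite('pics/'+f,cv2.resize(im[v-h:v+h,u-h:u+h],None,fx=s,fy=s,interpolation=cv2.INTER_CUBIC))
crop('t_well.png',[.51,-.02,.085],38,8)
crop('t_pull.png',[.41,.3,.13],38,8)
im=cv2.imread('pics/side0.png');c=r.capture('side')
crop('s_well.png',[.51,-.02,.085],55,6)
E
```

```text
t_well.png 282 168 8
t_pull.png 181 196 8
s_well.png 244 189 6
```

View pics/t_well.png

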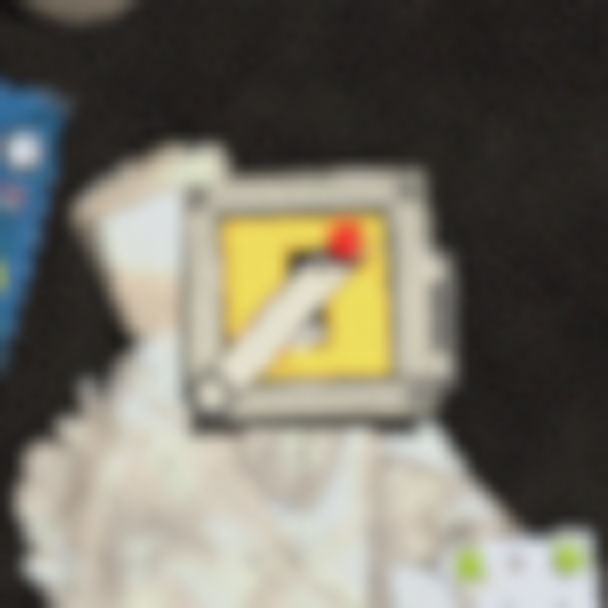

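View pics/t_pull.png

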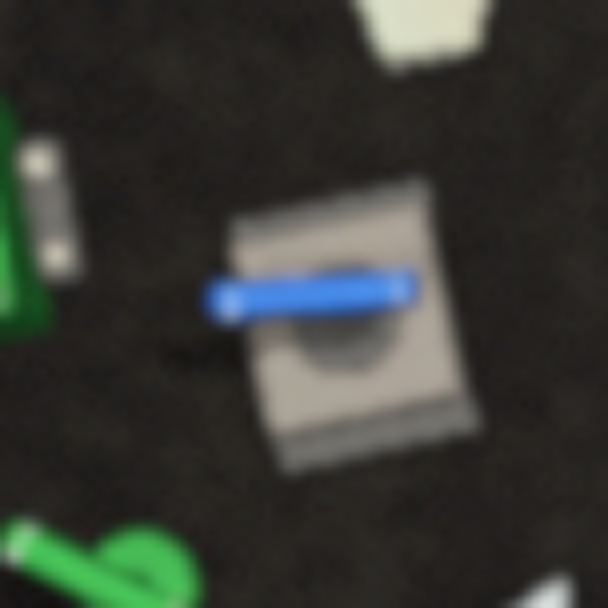

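View pics/s_well.png

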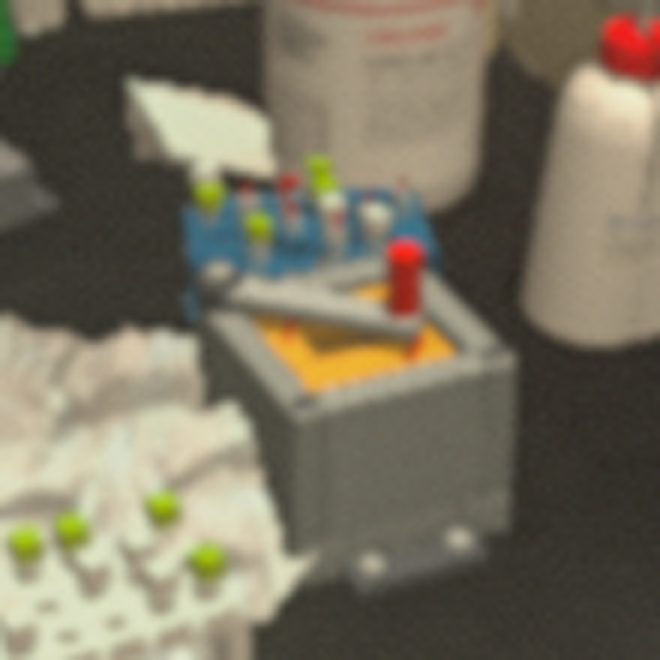

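The top view shows the block at about (0.51, -0.02), with the pivot at its -x/+y corner, the knob at about (325,198) and the slot along world x. The blue handle at (220,233) lies roughly along world y. Next I'll refine the poses by fitting.

```bash
python3 - <<'E'
from h import *
np.set_printoptions(precision=4,suppress=True)
from scipy.optimize import least_squares
ct=r.capture('top'); cs=r.capture('side')
def cp(p,o,s): return (np.array(p,float)+.5)/s-.5+np.array(o)
# well: rim outer+plug
T=cp([(187,182),(425,172),(430,410),(190,418)],(282,168),8)
S=cp([(300,410),(512,352)],(244,189),6)
print(atz(ct,T,.085)); print(atz(cs,S,.085))
print('pivot',atz(ct,cp([(212,393)],(282,168),8),.096),'knobtop',atz(ct,cp([(345,238)],(282,168),8),.126), atz(cs,cp([(406,250)],(244,189),6),.126))
print('slot ends',atz(ct,cp([(305,250),(310,345)],(282,168),8),.08))
H=cp([(210,300),(412,288)],(181,196),8); print('handle',atz(ct,H,.135))
C=cp([(232,222),(425,183),(470,398),(275,436)],(181,196),8); print('stand',atz(ct,C,.03))
for f,c,X,h,s in[('t_board.png',ct,[.43,-.29,0],52,7),('s_pull.png',cs,[.41,.3,.08],35,9),('s_board.png',cs,[.43,-.29,0],90,4)]:
    im=c['pixels'][:,:,::-1]; u,v=proj(c,X)[0].astype(int); print(f,u-h,v-h)
    cv2.imwrite('pics/'+f,cv2.resize(im[max(v-h,0):v+h,u-h:u+h],None,fx=s,fy=s,interpolation=cv2.INTER_CUBIC))
E
```

```text
[[ 0.5628  0.0293  0.085 ]
 [ 0.5678 -0.0678  0.085 ]
 [ 0.4698 -0.0694  0.085 ]
 [ 0.4656  0.0277  0.085 ]]
[[ 0.4748 -0.0656  0.085 ]
 [ 0.5704 -0.0594  0.085 ]]
pivot [[0.4744 0.0192 0.096 ]] knobtop [[ 0.533  -0.0323  0.126 ]] [[ 0.5352 -0.032   0.126 ]]
slot ends [[ 0.5359 -0.0192  0.08  ]
 [ 0.4967 -0.0212  0.08  ]]
handle [[0.4145 0.3378 0.135 ]
 [0.4199 0.2588 0.135 ]]
stand [[0.4579 0.3464 0.03  ]
 [0.4751 0.2661 0.03  ]
 [0.3852 0.245  0.03  ]
 [0.3686 0.3256 0.03  ]]
t_board.png 346 182
s_pull.png 191 165
s_board.png 226 264
```

View pics/t_board.png

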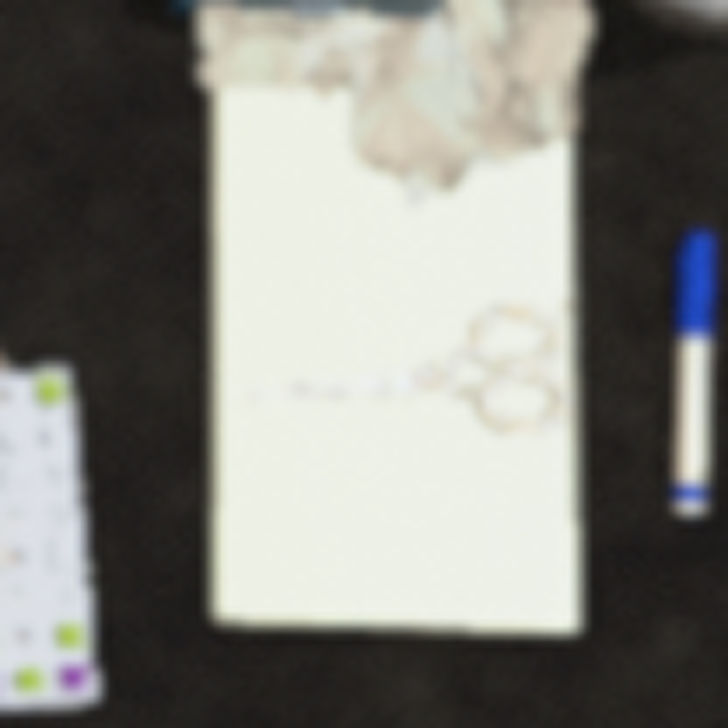

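View pics/s_pull.png

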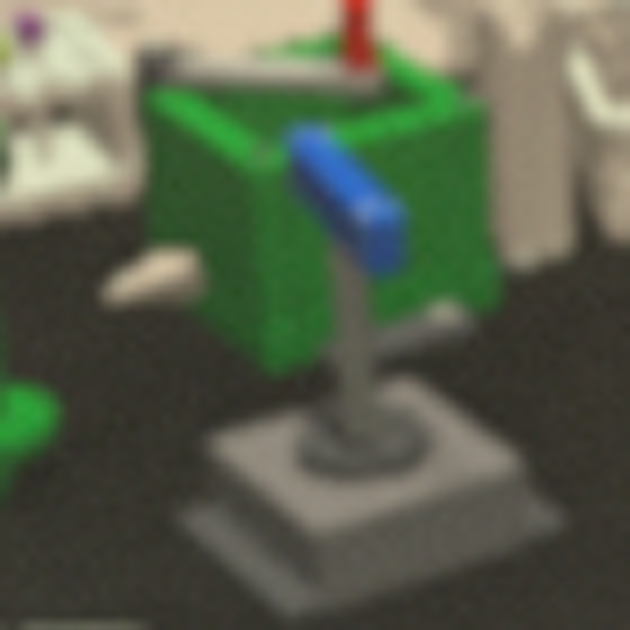

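View pics/s_board.png

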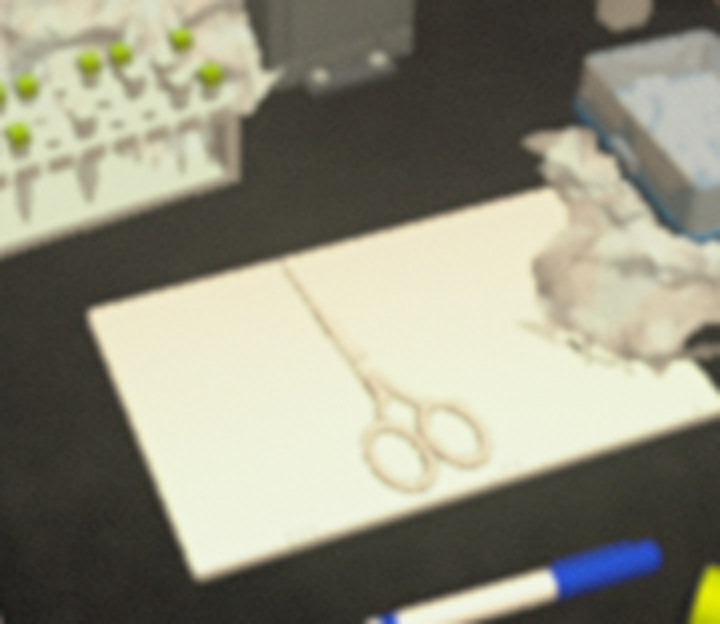

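The near end of the board is clear: in the crop, the scissor blade sits at row 395 and the front edge at row 628. I'll write a planning helper next, then swing the keeper by straddling the knob.

```bash
cat > plan.py <<'E'
from h import *
from scipy.spatial.transform import Rotation as Ro
def Rd(yaw): # tool down, tool x at yaw
    a=np.radians(yaw); c,s=np.cos(a),np.sin(a)
    return np.array([[c,s,0],[s,-c,0],[0,0,-1.]])
def rows(poses,show=True):
    S=r.sense(); R0=S['ee_rot']; p0=S['tcp_pos']; out=[]
    for x,y,z,yaw,g in poses:
        t=R0.T@(np.array([x,y,z])-p0)/.025
        w=np.degrees(Ro.from_matrix(R0.T@Rd(yaw)).as_rotvec())/5
        out.append([*np.round(t,2).tolist(),*np.round(w,2).tolist(),g])
    if show:
        for o in out: print(o)
    return out
def st():
    S=r.sense(); R=S['ee_rot']
    print('t',round(S['time_s'],2),'p',np.round(S['tcp_pos'],4),'yaw',round(np.degrees(np.arctan2(R[1,0],R[0,0])),2),'F',np.round(S['wrist_force'],1),'M',np.round(S['moment'],2),'g',round(S['gripper_width']*87,1),'q',np.round(S['joints'],1))
E
python3 - <<'E'
from plan import *
ct=r.capture('top')
cp=lambda p,o,s:(np.array(p,float)+.5)/s-.5+np.array(o)
print('board',atz(ct,cp([(212,88),(575,135),(582,633),(212,625)],(346,182),7),.008))
print('scis low',atz(ct,cp([(510,435),(250,395),(400,395)],(346,182),7),.01))
rows([[.534,-.033,.24,-41,45],[.534,-.033,.16,-41,45],[.534,-.033,.105,-41,45]])
E
```

```text
board [[ 0.56598565 -0.21444928  0.008     ]
 [ 0.54432724 -0.3884578   0.008     ]
 [ 0.30539274 -0.38364679  0.008     ]
 [ 0.30672516 -0.2098228   0.008     ]]
scis low [[ 0.39853247 -0.3524758   0.01      ]
 [ 0.4162503  -0.2296462   0.01      ]
 [ 0.41706232 -0.30096331  0.01      ]]
[20.49, 18.82, -0.7, -0.0, 0.0, 4.13, 45]
[20.49, 18.82, 2.5, -0.0, 0.0, 4.13, 45]
[20.49, 18.82, 4.7, -0.0, 0.0, 4.13, 45]
```

>>> play_rows --pt "20.49 18.82 -0.7 0 0 4.1 45" --pt "20.49 18.82 -0.7 0 0 4.1 45" --pt "20.49 18.82 -0.7 0 0 4.1 45" --pt "20.49 18.82 -0.7 0 0 4.1 45" --pt "20.49 18.82 -0.7 0 0 4.1 45" --pt "20.49 18.82 -0.7 0 0 4.1 45" --pt "20.49 18.82 -0.7 0 0 4.1 45" --pt "20.49 18.82 -0.7 0 0 4.1 45" --pt "20.49 18.82 -0.7 0 0 4.1 45" --pt "20.49 18.82 -0.7 0 0 4.1 45" --pt "20.49 18.82 -0.7 0 0 4.1 45" --pt "20.49 18.82 -0.7 0 0 4.1 45"

```text
time_s: 3.05
tcp_pos: [0.491, 0.0502, 0.2382]
ee_rot: [[0.757, -0.654, 0.001], [-0.654, -0.757, 0.0], [0.001, -0.001, -1.0]]
wrist_force: [-0.0, 0.6, -0.7]
gripper_width: 0.515
```

```bash
python3 - <<'E'
from plan import *
st()
rows([[.534,-.033,.20,-41,45],[.534,-.033,.15,-41,45]])
E
```

```text
t 3.05 p [0.491  0.0502 0.2382] yaw -40.81 F [-0.   0.6 -0.7] M [ 0.13 -0.09  0.07] g 44.8 q [ 24.7   8.4 -16.1   0.  -65.5  24.5]
[3.47, 1.4, 1.53, -0.01, -0.01, 0.04, 45]
[3.47, 1.4, 3.53, -0.01, -0.01, 0.04, 45]
```

>>> play_rows --pt "3.47 1.4 1.5 0 0 0.04 45" --pt "3.47 1.4 1.5 0 0 0.04 45" --pt "3.47 1.4 1.5 0 0 0.04 45" --pt "3.47 1.4 3.5 0 0 0.04 45" --pt "3.47 1.4 3.5 0 0 0.04 45"

```text
time_s: 3.55
tcp_pos: [0.5286, -0.0318, 0.1449]
ee_rot: [[0.753, -0.658, -0.013], [-0.658, -0.753, -0.001], [-0.009, 0.009, -1.0]]
wrist_force: [-1.3, 0.8, -1.0]
gripper_width: 0.518
```

```bash
python3 - <<'E'
from plan import *
st()
for n,h,s in(('top',45,8),('side',50,7)):
    c=r.capture(n); u,v=proj(c,[.53,-.03,.13])[0].astype(int)
    print(n,'tcp px',(proj(c,r.sense()['tcp_pos'])[0]-[u-h,v-h])*s)
    cv2.imwrite(f'pics/{n}1.png',cv2.resize(c['pixels'][v-h:v+h,u-h:u+h,::-1],None,fx=s,fy=s,interpolation=cv2.INTER_CUBIC))
rows([[.534,-.033,.105,-41,45],[.534,-.033,.105,-41,24]])
E
```

```text
t 3.55 p [ 0.5286 -0.0318  0.1449] yaw -41.17 F [-1.3  0.8 -1. ] M [0.01 0.2  0.05] g 45.1 q [ 14.   17.3 -18.7  -0.2 -54.7  34.9]
top tcp px [367.27744991 349.97000768]
side tcp px [366.92711248 303.38287476]
[0.08, 0.03, 1.82, 0.02, 0.0, 0.01, 45]
[0.08, 0.03, 1.82, 0.02, 0.0, 0.01, 24]
```

View pics/side1.png

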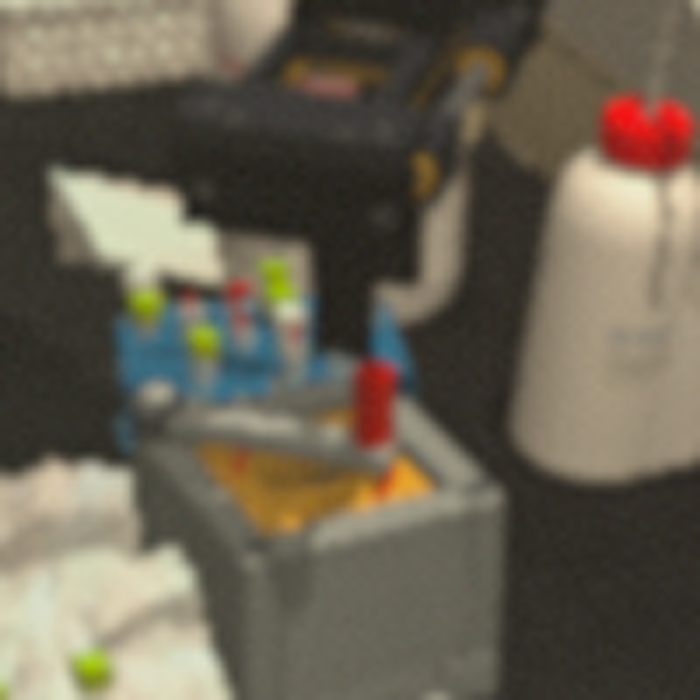

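View pics/top1.png

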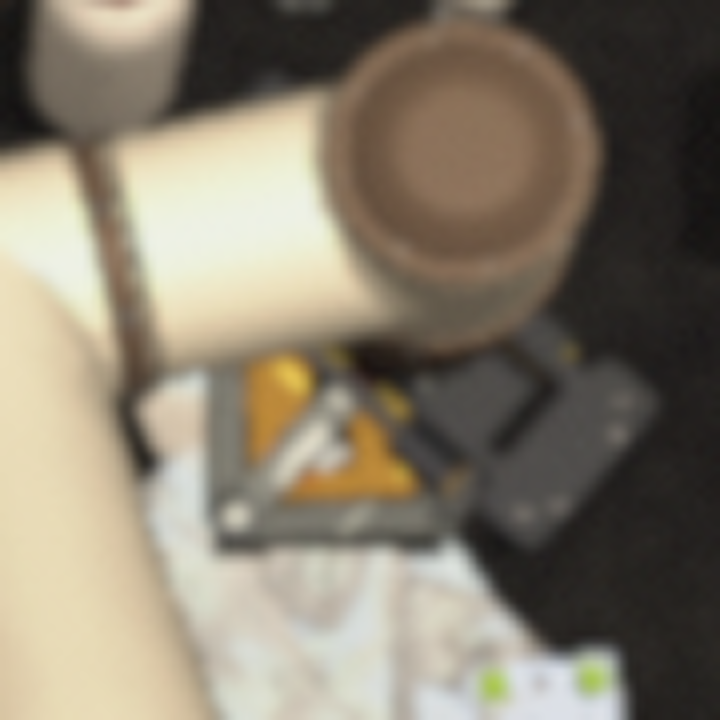

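```bash
python3 - <<'E'
from plan import *
st()
S=r.sense();p=S['tcp_pos'];R=S['ee_rot']
c=r.capture('side'); u,v=proj(c,[.53,-.03,.13])[0].astype(int);h=50;s=7
im=cv2.resize(c['pixels'][v-h:v+h,u-h:u+h,::-1],None,fx=s,fy=s,interpolation=cv2.INTER_CUBIC)
for sg in(1,-1):
  for dx in(-.0095,.0095):
    for dy in(.0225,.0375):
      q=(proj(c,p+R@[dx,sg*dy,0])[0]-[u-h,v-h]+.5)*s
      cv2.circle(im,tuple(int(a) for a in q),3,(0,255,0) if sg>0 else (255,0,255),-1)
for X in([.534,-.033,.126],[.534,-.033,.096]):
  q=(proj(c,X)[0]-[u-h,v-h]+.5)*s; cv2.circle(im,tuple(int(a) for a in q),3,(255,255,0),-1)
cv2.imwrite('pics/side2.png',im)
E
```

```text
t 3.65 p [ 0.5331 -0.031   0.1505] yaw -40.96 F [ 0.4 -1.1  1.6] M [ 0.03 -0.08  0.03] g 45.1 q [ 14.1  17.  -18.3   0.1 -54.8  34.9]
```

View pics/side2.png

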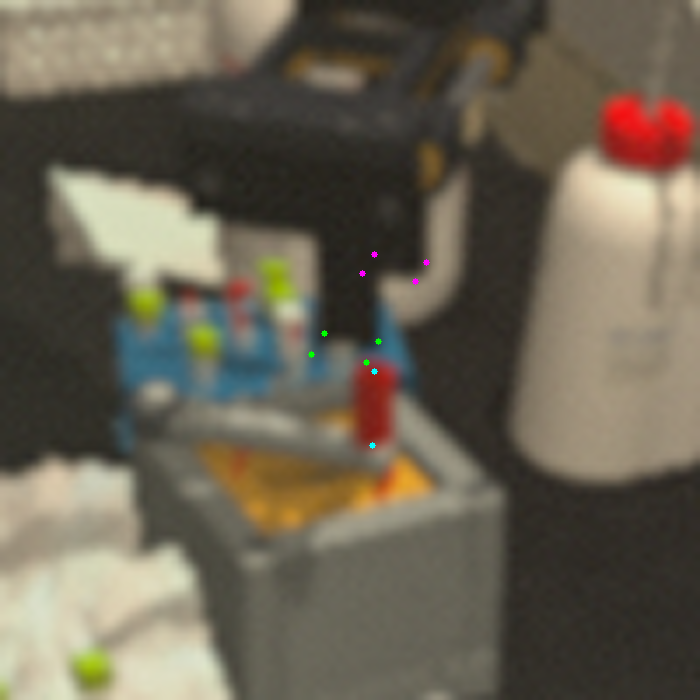

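```bash
python3 - <<'E'
from plan import *
rows([[.534,-.0325,.105,-41,45],[.534,-.0325,.105,-41,24]])
E
```

```text
[0.04, 0.07, 1.87, -0.01, -0.03, 0.01, 45]
[0.04, 0.07, 1.87, -0.01, -0.03, 0.01, 24]
```

>>> play_rows --pt "0.06 0.03 1.1 0 0 0 45" --pt "0.06 0.03 1.8 0 0 0 45" --pt "0.06 0.03 1.8 0 0 0 45" --pt "0.06 0.03 1.8 0 0 0 24" --pt "0.06 0.03 1.8 0 0 0 24" --pt "0.06 0.03 1.8 0 0 0 24"

```text
time_s: 4.3
tcp_pos: [0.5348, -0.0323, 0.1068]
ee_rot: [[0.755, -0.656, 0.003], [-0.656, -0.755, 0.001], [0.002, -0.002, -1.0]]
wrist_force: [0.7, 0.6, -0.1]
gripper_width: 0.334
```

```bash
python3 - <<'E'
from plan import *
st()
P=[]
for f in list(np.linspace(-41,36,13)[1:]):
    a=np.radians(f); P.append([.474+.08*np.cos(a),.0195+.08*np.sin(a),.105,f,24])
rows(P)
E
```

```text
t 4.3 p [ 0.5348 -0.0323  0.1068] yaw -41.0 F [ 0.7  0.6 -0.1] M [-0.   -0.03  0.04] g 29.1 q [ 13.9  20.  -21.3   0.  -48.6  35.1]
[-0.02, -0.33, 0.07, -0.03, -0.03, -1.28, 24]
[-0.08, -0.68, 0.07, -0.03, -0.03, -2.57, 24]
[-0.17, -1.02, 0.07, -0.02, -0.03, -3.85, 24]
[-0.31, -1.35, 0.07, -0.02, -0.03, -5.13, 24]
[-0.48, -1.67, 0.07, -0.02, -0.03, -6.42, 24]
[-0.69, -1.96, 0.08, -0.02, -0.03, -7.7, 24]
[-0.93, -2.23, 0.08, -0.02, -0.03, -8.98, 24]
[-1.2, -2.47, 0.08, -0.02, -0.03, -10.27, 24]
[-1.49, -2.67, 0.08, -0.01, -0.04, -11.55, 24]
[-1.8, -2.85, 0.08, -0.01, -0.04, -12.83, 24]
[-2.13, -2.99, 0.07, -0.01, -0.04, -14.12, 24]
[-2.48, -3.09, 0.07, -0.01, -0.04, -15.4, 24]
```

>>> play_rows --pt "-0.02 -0.33 0.07 0 0 -1.28 24" --pt "-0.08 -0.68 0.07 0 0 -2.57 24" --pt "-0.17 -1.02 0.07 0 0 -3.85 24" --pt "-0.31 -1.35 0.07 0 0 -5.13 24" --pt "-0.48 -1.67 0.07 0 0 -6.42 24" --pt "-0.69 -1.96 0.07 0 0 -7.7 24" --pt "-0.93 -2.23 0.07 0 0 -8.98 24" --pt "-1.2 -2.47 0.07 0 0 -10.27 24" --pt "-1.49 -2.67 0.07 0 0 -11.55 24" --pt "-1.8 -2.85 0.07 0 0 -12.83 24" --pt "-2.13 -2.99 0.07 0 0 -14.12 24" --pt "-2.48 -3.09 0.07 0 0 -15.4 24"

```text
time_s: 5.5
tcp_pos: [0.5395, 0.067, 0.1048]
ee_rot: [[0.806, 0.592, 0.005], [0.592, -0.806, 0.001], [0.004, 0.002, -1.0]]
wrist_force: [1.9, 0.9, 0.0]
gripper_width: 0.276
```

```bash
python3 - <<'E'
from plan import *
st()
rows([[.5387,.0665,.105,36,24],[.5387,.0665,.105,36,45],[.5387,.0665,.22,36,45]])
E
```

```text
t 5.5 p [0.5395 0.067  0.1048] yaw 36.27 F [1.9 0.9 0. ] M [-0.25 -0.75  0.01] g 24.0 q [ 2.42e+01  2.08e+01 -2.04e+01  1.00e-01 -4.86e+01  1.02e+02]
[-0.04, -0.0, -0.01, 0.02, -0.05, 0.05, 24]
[-0.04, -0.0, -0.01, 0.02, -0.05, 0.05, 45]
[-0.02, 0.01, -4.61, 0.02, -0.05, 0.05, 45]
```

Release, lift, and look once the arm is out of the way (moving towards the puller).

>>> play_rows --pt "0 0 0 0 0 0 45" --pt "0 0 0 0 0 0 45" --pt "0 0 0 0 0 0 45" --pt "0 0 -2 0 0 0 45" --pt "0 0 -4 0 0 0 60" --pt "0 0 -5.5 0 0 0 60" --pt "0 0 -5.5 0 0 0 60"

```text
time_s: 6.2
tcp_pos: [0.5411, 0.0667, 0.2476]
ee_rot: [[0.81, 0.587, 0.013], [0.587, -0.81, 0.004], [0.013, 0.005, -1.0]]
wrist_force: [0.7, 0.9, 0.4]
gripper_width: 0.663
```

```bash
python3 - <<'E'
from plan import *
st()
rows([[.42,.297,.24,-86,60]])
E
```

```text
t 6.2 p [0.5411 0.0667 0.2476] yaw 35.92 F [0.7 0.9 0.4] M [-0.06 -0.09 -0.04] g 57.6 q [ 2.410e+01  1.280e+01 -9.100e+00  1.000e-01 -6.730e+01  1.017e+02]
[1.48, -10.3, 0.27, -0.12, -0.14, 24.38, 60]
```

>>> play_rows --pt "0.2 -1.2 -0.5 0 0 1.7 60" --pt "0.3 -2.5 -0.5 0 0 3.4 60" --pt "0.4 -3.8 0 0 0 5.1 60" --pt "0.6 -5 0 0 0 6.8 60" --pt "0.8 -6 0 0 0 8.5 60" --pt "1 -7 0 0 0 10.2 60" --pt "1.2 -8 0 0 0 11.9 60" --pt "1.4 -9 0 0 0 13.6 60" --pt "1.48 -10.3 0 0 0 15.3 60" --pt "1.48 -10.3 0 0 0 17 60" --pt "1.48 -10.3 0 0 0 18.7 60" --pt "1.48 -10.3 0.2 0 0 20.4 60"

```text
time_s: 7.4
tcp_pos: [0.4164, 0.2966, 0.2356]
ee_rot: [[0.4, -0.917, -0.0], [-0.917, -0.4, -0.0], [0.0, 0.0, -1.0]]
wrist_force: [-0.4, -0.1, -0.6]
gripper_width: 0.687
```

```bash
python3 - <<'E'
from plan import *
st()
rows([[.42,.297,.24,-86,60]])
for n,h,s in(('top',40,9),('side',45,8)):
    c=r.capture(n); u,v=proj(c,[.52,.0,.09])[0].astype(int); print(u-h,v-h)
    cv2.imwrite(f'pics/{n}3.png',cv2.resize(c['pixels'][v-h:v+h,u-h:u+h,::-1],None,fx=s,fy=s,interpolation=cv2.INTER_CUBIC))
E
```

```text
t 7.4 p [0.4164 0.2966 0.2356] yaw -66.42 F [-0.4 -0.1 -0.6] M [ 0.03 -0.01 -0.03] g 59.8 q [ 53.7  10.3 -14.1  -0.  -65.6 -30.1]
[0.04, -0.14, -0.18, 0.0, -0.0, 3.92, 60]
273 163
255 193
```

View pics/top3.png

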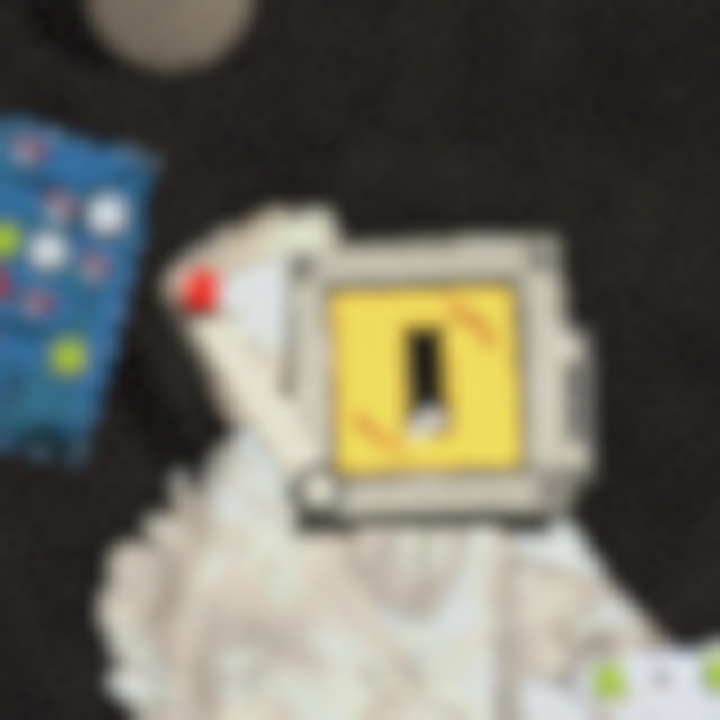

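View pics/side3.png

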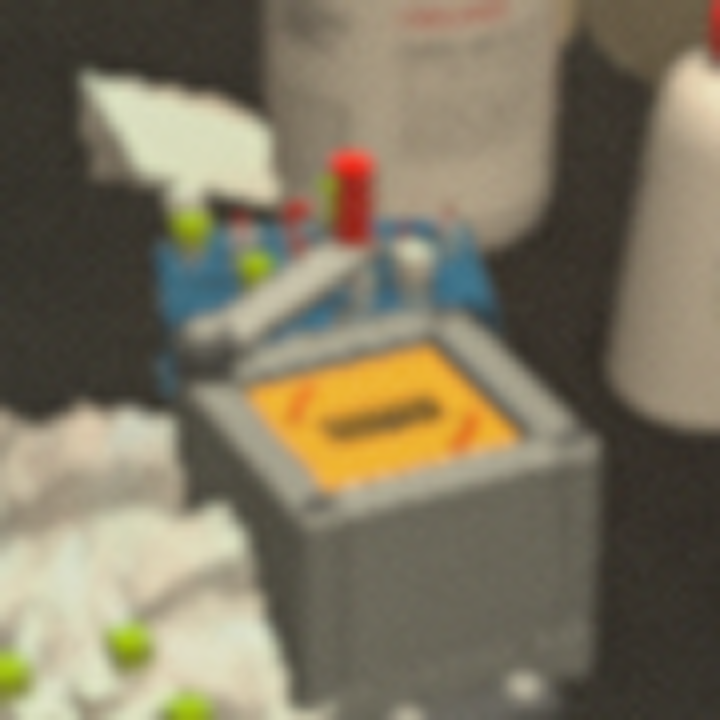

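```bash
cat > meas.py <<'E'
from h import *
def slot(verbose=True):
    for n in('top','side'):
        c=r.capture(n); im=c['pixels'].astype(int)
        b=(im[:,:,0]-im[:,:,2]>50)&(im[:,:,1]>110)
        q=proj(c,[.5165,-.02,.08])[0]
        m=np.zeros(b.shape,np.uint8); y,x=np.mgrid[:420,:560]
        m[b&(np.hypot(x-q[0],y-q[1])<25)]=255
        k,l,s,_=cv2.connectedComponentsWithStats(m); i=1+np.argmax(s[1:,4])
        m=(l==i).astype(np.uint8)*255
        cs,h=cv2.findContours(m,cv2.RETR_CCOMP,cv2.CHAIN_APPROX_NONE)
        o=max(cs,key=cv2.contourArea)
        P=atz(c,o[:,0].astype(float),.08)[:,:2]
        print(n,'plug rect',[np.round(v,4) for v in cv2.minAreaRect((P*1000).astype(np.float32))])
        fill=np.zeros_like(m); cv2.drawContours(fill,[o],-1,255,-1)
        ho=(fill>0)&(m==0); k,l,s,_=cv2.connectedComponentsWithStats(ho.astype(np.uint8)); 
        if k>1:
            i=1+np.argmax(s[1:,4]); yy,xx=np.nonzero(l==i)
            Q=atz(c,np.c_[xx,yy],.08)[:,:2]*1000
            print('  slot mean',Q.mean(0),'rect',cv2.minAreaRect(Q.astype(np.float32)), 'n',len(Q))
            C=np.cov(Q.T); w,V=np.linalg.eigh(C); print('  yaw',np.degrees(np.arctan2(V[1,1],V[0,1])),np.sqrt(12*w))
if __name__=='__main__':
    np.set_printoptions(precision=2,suppress=True); slot()
    c=r.capture('top'); cp=lambda p,o,s:(np.array(p,float)+.5)/s-.5+np.array(o)
    print('knob',atz(c,cp([(200,288)],(273,163),9),.126),'pivot',atz(c,cp([(318,490)],(273,163),9),.096))
    c=r.capture('side'); print('knob side',atz(c,cp([(352,158)],(255,193),8),.126))
E
python3 meas.py
```

```text
top plug rect [array([517.18, -18.71]), array([69.41, 68.8 ]), np.float64(0.5423)]
  slot mean [515.83 -19.98] rect ((515.4608764648438, -18.538862228393555), (9.788752555847168, 33.103187561035156), 89.97122955322266) n 34
  yaw -178.6864449813012 [ 9.97 37.04]
side plug rect [array([518.26, -15.46]), array([69.81, 70.25]), np.float64(2.829)]
  slot mean [518.58 -18.35] rect ((518.8240356445312, -18.79158592224121), (28.77342987060547, 5.251623630523682), 2.4451708793640137) n 15
  yaw -178.95397949282645 [ 5.71 30.97]
knob [[0.54 0.06 0.13]] pivot [[0.47 0.02 0.1 ]]
knob side [[0.54 0.07 0.13]]
```

```bash
python3 - <<'E'
from plan import *
cp=lambda p,o,s:(np.array(p,float)+.5)/s-.5+np.array(o)
c=r.capture('side'); print(atz(c,cp([(345,170),(302,130),(378,210)],(191,165),9),.135))
rows([[.419,.298,.24,-86,60],[.419,.298,.18,-86,60],[.419,.298,.14,-86,60],[.419,.298,.105,-86,60]])
E
```

```text
[[0.42119435 0.29971427 0.135     ]
 [0.41671378 0.33775617 0.135     ]
 [0.42251819 0.26464282 0.135     ]]
[-0.02, -0.12, -0.16, -0.0, -0.0, 4.01, 60]
[-0.02, -0.12, 2.24, -0.0, -0.0, 4.01, 60]
[-0.02, -0.12, 3.84, -0.0, -0.0, 4.01, 60]
[-0.02, -0.12, 5.24, -0.0, -0.0, 4.01, 60]
```

>>> play_rows --pt "-0.06 -0.14 -0.1 0 0 1.7 60" --pt "-0.06 -0.14 -0.1 0 0 3.4 60" --pt "-0.06 -0.14 1 0 0 4 60" --pt "-0.06 -0.14 2.3 0 0 4 60" --pt "-0.06 -0.14 3 0 0 4 60" --pt "-0.06 -0.14 3 0 0 4 60" --pt "-0.06 -0.14 3 0 0 4 60"

```text
time_s: 8.45
tcp_pos: [0.4195, 0.2996, 0.1615]
ee_rot: [[0.07, -0.998, 0.001], [-0.998, -0.07, 0.0], [-0.0, -0.001, -1.0]]
wrist_force: [0.5, -0.2, 1.1]
gripper_width: 0.69
```

```bash
python3 - <<'E'
from plan import *
st()
S=r.sense();p=S['tcp_pos'];R=S['ee_rot']
for n,h,s in(('side',40,9),):
    c=r.capture(n); u,v=proj(c,[.42,.3,.13])[0].astype(int); print(u-h,v-h)
    im=cv2.resize(c['pixels'][v-h:v+h,u-h:u+h,::-1],None,fx=s,fy=s,interpolation=cv2.INTER_CUBIC)
    for sg in(1,-1):
      for dx in(-.0095,.0095):
        for dy in(.03,.045):
          q=(proj(c,p+R@[dx,sg*dy,0])[0]-[u-h,v-h]+.5)*s
          cv2.circle(im,tuple(int(a) for a in q),3,(0,255,0) if sg>0 else (255,0,255),-1)
    cv2.imwrite(f'pics/{n}4.png',im)
rows([[.4195,.299,.105,-86,60]])
E
```

```text
t 8.45 p [0.4195 0.2996 0.1615] yaw -85.98 F [ 0.5 -0.2  1.1] M [ 0.12 -0.06  0.02] g 60.0 q [ 53.6  14.6 -20.    0.  -55.4 -49.6]
188 145
[0.04, 0.02, 2.29, -0.02, 0.02, 0.0, 60]
```

View pics/side4.png

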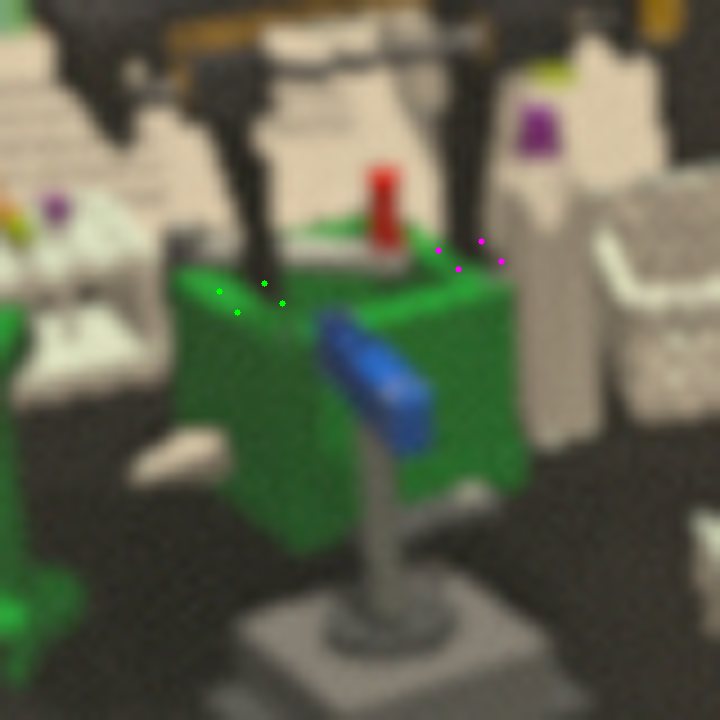

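>>> play_rows --pt "0 0 1.2 0 0 0 60" --pt "0 0 2.27 0 0 0 60" --pt "0 0 2.27 0 0 0 60" --pt "0 0 2.27 0 0 0 40" --pt "0 0 2.27 0 0 0 20" --pt "0 0 2.27 0 0 0 8" --pt "0 0 2.27 0 0 0 4" --pt "0 0 2.27 0 0 0 4" --pt "0 0 2.27 0 0 0 4" --pt "0 0 2.27 0 0 0 4"

```text
time_s: 9.5
tcp_pos: [0.419, 0.2993, 0.1043]
ee_rot: [[0.069, -0.998, 0.0], [-0.998, -0.069, 0.0], [-0.0, -0.0, -1.0]]
wrist_force: [0.3, 0.2, -0.0]
gripper_width: 0.154
```

```bash
python3 - <<'E'
from plan import *
st()
rows([[.42,.3,.105,-86,4],[.42,.3,.26,-86,4]])
E
```

```text
t 9.5 p [0.419  0.2993 0.1043] yaw -86.03 F [ 0.3  0.2 -0. ] M [0.17 0.14 0.  ] g 13.4 q [ 53.6  18.5 -24.1  -0.  -47.4 -49.6]
[-0.03, -0.04, -0.03, -0.0, 0.0, -0.01, 4]
[-0.03, -0.04, -6.23, -0.0, 0.0, -0.01, 4]
```

>>> play_rows --pt "0 0 -0.4 0 0 0 4" --pt "0 0 -1.2 0 0 0 4" --pt "0 0 -2.4 0 0 0 4" --pt "0 0 -3.8 0 0 0 4" --pt "0 0 -5.2 0 0 0 4" --pt "0 0 -6.2 0 0 0 4" --pt "0 0 -6.2 0 0 0 4" --pt "0 0 -6.2 0 0 0 4"

```text
time_s: 10.3
tcp_pos: [0.4184, 0.299, 0.2589]
ee_rot: [[0.069, -0.998, -0.001], [-0.998, -0.069, 0.0], [-0.0, 0.001, -1.0]]
wrist_force: [-0.6, 0.9, -1.3]
gripper_width: 0.158
```

```bash
python3 - <<'E'
from plan import *
st()
c=r.capture('side'); u,v=proj(c,[.42,.3,.22])[0].astype(int); h,s=45,8; print(u-h,v-h)
cv2.imwrite('pics/side5.png',cv2.resize(c['pixels'][max(0,v-h):v+h,u-h:u+h,::-1],None,fx=s,fy=s,interpolation=cv2.INTER_CUBIC))
P=[]
for k in range(1,13):
    f=k/12; P.append([.42+(.517-.42)*f,.3+(-.019-.3)*f,.26,-86+min(8*k,87.3),4])
rows(P)
E
```

```text
t 10.3 p [0.4184 0.299  0.2589] yaw -86.05 F [-0.6  0.9 -1.3] M [ 0.06 -0.01  0.  ] g 13.8 q [ 53.6   9.7 -11.4  -0.1 -68.9 -49.6]
181 111
[1.03, -0.33, -0.08, 0.03, -0.01, -1.61, 4]
[2.12, -0.58, -0.08, 0.03, -0.01, -3.21, 4]
[3.2, -0.83, -0.08, 0.03, -0.01, -4.81, 4]
[4.28, -1.08, -0.08, 0.03, -0.01, -6.41, 4]
[5.36, -1.32, -0.08, 0.03, -0.0, -8.01, 4]
[6.45, -1.57, -0.08, 0.03, -0.0, -9.61, 4]
[7.53, -1.82, -0.08, 0.03, -0.0, -11.21, 4]
[8.61, -2.07, -0.08, 0.03, 0.0, -12.81, 4]
[9.7, -2.32, -0.08, 0.03, 0.0, -14.41, 4]
[10.78, -2.57, -0.08, 0.03, 0.01, -16.01, 4]
[11.86, -2.82, -0.08, 0.03, 0.01, -17.47, 4]
[12.95, -3.07, -0.08, 0.03, 0.01, -17.47, 4]
```

View pics/side5.png

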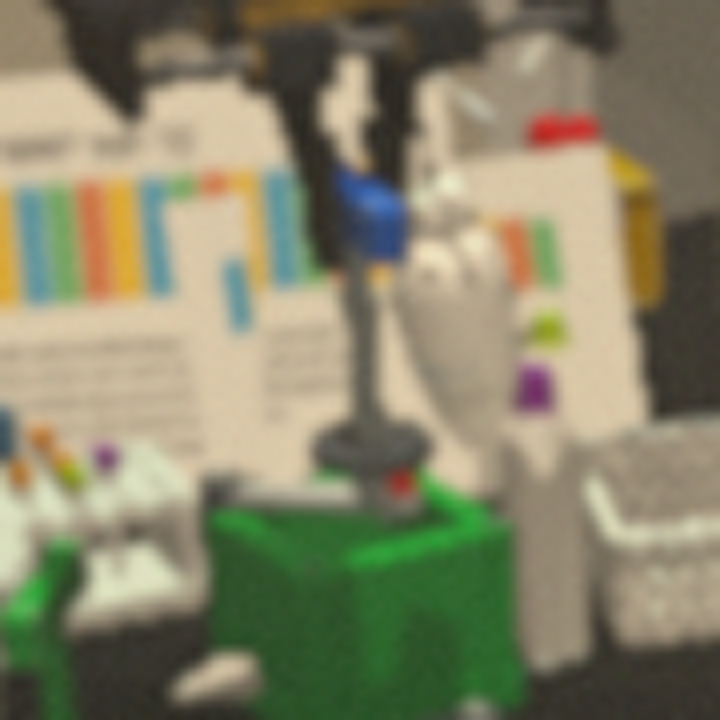

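The puller is gripped and upright: the handle is at about (370,215) and the collar at (372,440) in the crop. Next I'll carry it over the slot while turning it.

>>> play_rows --pt "1.03 -0.33 -0.08 0 0 -1.6 4" --pt "2.12 -0.58 -0.08 0 0 -3.2 4" --pt "3.2 -0.83 -0.08 0 0 -4.8 4" --pt "4.28 -1.08 -0.08 0 0 -6.4 4" --pt "5.36 -1.32 -0.08 0 0 -8 4" --pt "6.45 -1.57 -0.08 0 0 -9.6 4" --pt "7.53 -1.82 -0.08 0 0 -11.2 4" --pt "8.61 -2.07 -0.08 0 0 -12.8 4" --pt "9.7 -2.32 -0.08 0 0 -14.4 4" --pt "10.78 -2.57 -0.08 0 0 -16 4" --pt "12 -2.82 -0.08 0 0 -17.45 4" --pt "12.95 -3.07 -0.08 0 0 -17.45 4"

```text
time_s: 11.55
tcp_pos: [0.5171, -0.02, 0.259]
ee_rot: [[1.0, 0.023, -0.004], [0.023, -1.0, -0.001], [-0.005, 0.001, -1.0]]
wrist_force: [0.2, 0.3, -0.6]
gripper_width: 0.155
```

```bash
python3 - <<'E'
from plan import *
st()
rows([[.517,-.019,.215,1.2,4]])
E
```

```text
t 11.55 p [ 0.5171 -0.02    0.259 ] yaw 1.3 F [ 0.2  0.3 -0.6] M [-0.03 -0.08  0.01] g 13.5 q [ 15.8  10.2 -10.8  -0.  -69.3  75.6]
[0.01, -0.04, 1.76, 0.01, 0.05, 0.02, 4]
```

>>> play_rows --pt "0 -0.04 1 0 0 0 4" --pt "0 -0.04 2 0 0 0 4" --pt "0 -0.04 2 0 0 0 4" --pt "0 -0.04 2 0 0 0 4"

```text
time_s: 11.95
tcp_pos: [0.5176, -0.0176, 0.2103]
ee_rot: [[1.0, 0.022, -0.003], [0.022, -1.0, -0.001], [-0.003, 0.001, -1.0]]
wrist_force: [0.5, 0.1, -0.4]
gripper_width: 0.163
```

```bash
python3 - <<'E'
from plan import *
st()
p=r.sense()['tcp_pos'];R=r.sense()['ee_rot']
for n,h,s in(('side',40,9),('top',40,9)):
    c=r.capture(n); u,v=proj(c,[.517,-.02,.15])[0].astype(int); o=np.array([u-h,v-h]); print(o)
    im=cv2.resize(c['pixels'][v-h:v+h,u-h:u+h,::-1],None,fx=s,fy=s,interpolation=cv2.INTER_CUBIC)
    def dot(X,col):
        q=(proj(c,X)[0]-o+.5)*s; cv2.circle(im,tuple(int(a) for a in q),2,col,-1)
    tip=p+R@[0,0,.096]
    for dz,rad in((-.006,0),(-.021,.023),(-.029,.023)):
        for a in np.linspace(0,2*np.pi,24):
            if rad: dot(tip+R@[rad*np.cos(a),rad*np.sin(a),dz],(0,255,0))
    for dx in(-.017,.017):
        for dy in(-.004,.004):
            for dz in(-.002,-.01): dot(tip+R@[dx,dy,dz],(255,0,255))
    for dx in(-.04,.04):
        for dy in(-.007,.007):
            for dz in(-.104,-.126): dot(tip+R@[dx,dy,dz],(0,255,255))
    a=np.radians(1.2);ex=np.array([np.cos(a),np.sin(a),0]);ey=np.array([-ex[1],ex[0],0])
    for dx in(-.02,.02):
        for dy in(-.008,.008): dot(np.array([.517,-.019,.08])+ex*dx+ey*dy,(255,255,0))
    cv2.imwrite(f'pics/{n}6.png',im)
E
```

```text
t 11.95 p [ 0.5176 -0.0176  0.2103] yaw 1.24 F [ 0.5  0.1 -0.4] M [ 0.02 -0.07 -0.01] g 14.2 q [ 16.   12.3 -15.4   0.  -62.5  75.2]
[262 180]
[281 161]
```

View pics/side6.png

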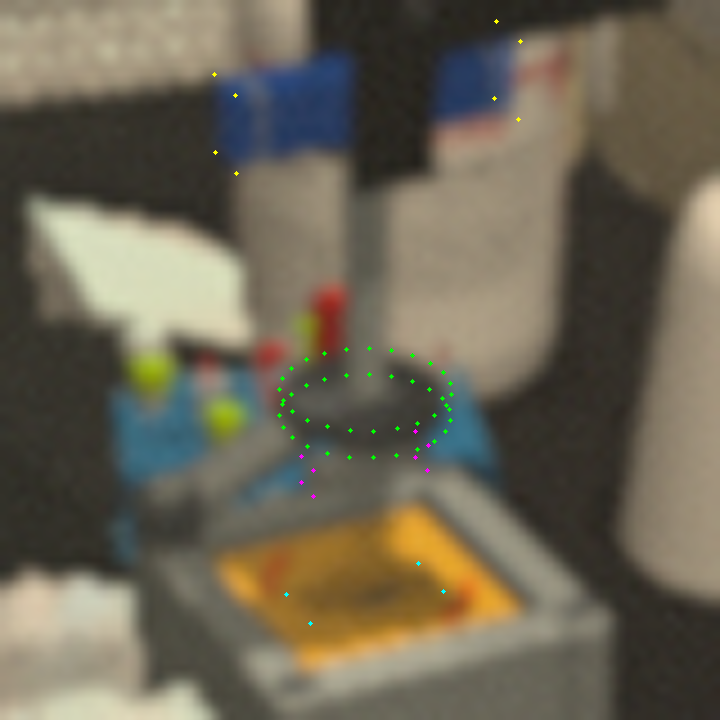

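View pics/top6.png

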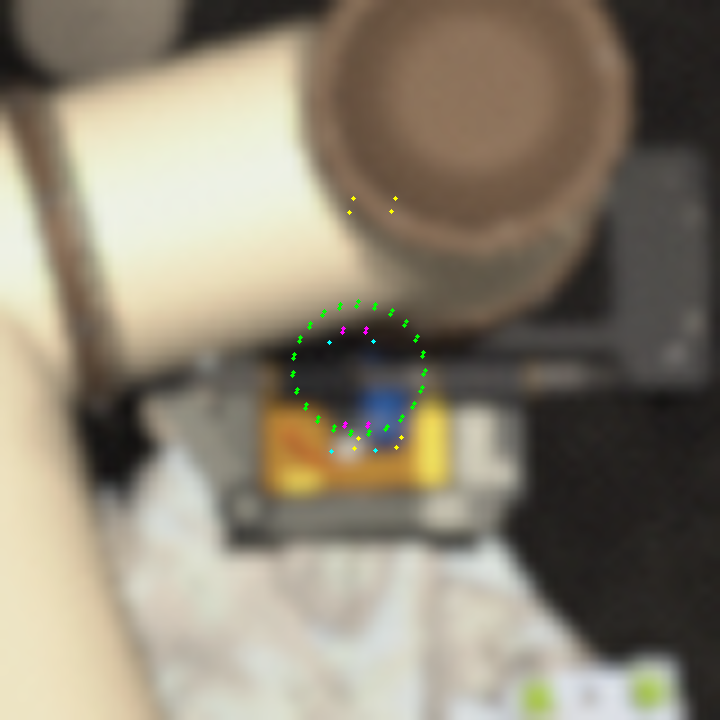

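```bash
python3 - <<'E'
from plan import *
st()
rows([[.517,-.019,.18,1.2,4],[.517,-.019,.17,1.2,4],[.517,-.019,.163,1.2,4]])
E
```

```text
t 12.05 p [ 0.5187 -0.0172  0.2121] yaw 1.26 F [ 0.1  0.7 -1.8] M [-0.01 -0.03 -0.04] g 13.8 q [ 16.1  12.1 -15.3   0.  -62.5  75.2]
[-0.07, 0.07, 1.28, 0.0, -0.02, 0.01, 4]
[-0.07, 0.07, 1.68, 0.0, -0.02, 0.01, 4]
[-0.07, 0.07, 1.96, 0.0, -0.02, 0.01, 4]
```

>>> play_rows --pt "-0.06 0.07 0.4 0 0 0 4" --pt "-0.06 0.07 0.8 0 0 0 4" --pt "-0.06 0.07 1.1 0 0 0 4" --pt "-0.06 0.07 1.3 0 0 0 4" --pt "-0.06 0.07 1.5 0 0 0 4" --pt "-0.06 0.07 1.65 0 0 0 4" --pt "-0.06 0.07 1.65 0 0 0 4"

```text
time_s: 12.75
tcp_pos: [0.5163, -0.0192, 0.1693]
ee_rot: [[1.0, 0.021, -0.001], [0.021, -1.0, -0.0], [-0.001, 0.0, -1.0]]
wrist_force: [-0.4, -0.4, -0.5]
gripper_width: 0.157
```

```bash
python3 - <<'E'
from plan import *
st()
c=r.capture('side'); u,v=proj(c,[.517,-.02,.1])[0].astype(int); h,s=35,10; print(u-h,v-h)
cv2.imwrite('pics/side7.png',cv2.resize(c['pixels'][max(0,v-h):v+h,u-h:u+h,::-1],None,fx=s,fy=s,interpolation=cv2.INTER_CUBIC))
st()
rows([[.517,-.019,.16,1.2,4],[.517,-.019,.156,1.2,4]])
E
```

```text
t 12.75 p [ 0.5163 -0.0192  0.1693] yaw 1.22 F [-0.4 -0.4 -0.5] M [-0.02 -0.03 -0.01] g 13.7 q [ 15.9  14.3 -19.1  -0.  -56.6  75.3]
267 203
t 12.8 p [ 0.5165 -0.0192  0.1697] yaw 1.23 F [ 0.3 -0.4 -0.7] M [-0.07 -0.05  0.02] g 13.9 q [ 15.9  14.3 -19.1   0.  -56.7  75.3]
[0.02, -0.01, 0.39, 0.0, 0.0, 0.01, 4]
[0.02, -0.01, 0.55, 0.0, 0.0, 0.01, 4]
```

View pics/side7.png

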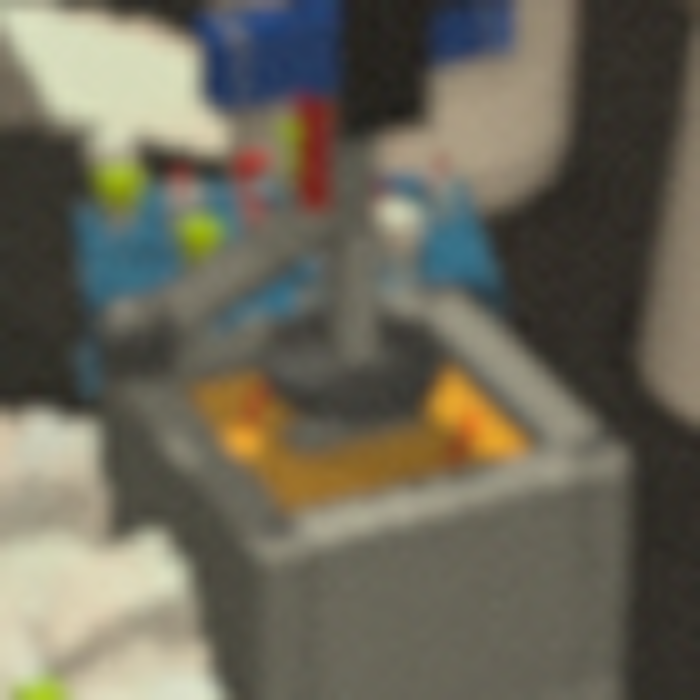

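>>> play_rows --pt "0.01 0 0.15 0 0 0 4" --pt "0.01 0 0.3 0 0 0 4" --pt "0.01 0 0.42 0 0 0 4" --pt "0.01 0 0.52 0 0 0 4" --pt "0.01 0 0.57 0 0 0 4" --pt "0.01 0 0.57 0 0 0 4"

```text
time_s: 13.4
tcp_pos: [0.5167, -0.0192, 0.1554]
ee_rot: [[1.0, 0.021, -0.0], [0.021, -1.0, -0.0], [-0.0, 0.0, -1.0]]
wrist_force: [0.9, -0.2, -1.7]
gripper_width: 0.159
```

```bash
python3 - <<'E'
from plan import *
st()
c=r.capture('side'); u,v=proj(c,[.517,-.02,.1])[0].astype(int); h,s=35,10; print(u-h,v-h)
cv2.imwrite('pics/side8.png',cv2.resize(c['pixels'][max(0,v-h):v+h,u-h:u+h,::-1],None,fx=s,fy=s,interpolation=cv2.INTER_CUBIC))
st()
E
```

```text
t 13.4 p [ 0.5167 -0.0192  0.1554] yaw 1.22 F [ 0.9 -0.2 -1.7] M [-0.    0.03 -0.05] g 13.9 q [ 15.9  15.2 -20.2  -0.  -54.7  75.3]
267 203
t 13.45 p [ 0.5168 -0.0191  0.1556] yaw 1.23 F [-0.5 -0.1 -1.6] M [-0.07  0.01 -0.03] g 13.8 q [ 15.9  15.2 -20.2   0.  -54.7  75.3]
```

View pics/side8.png

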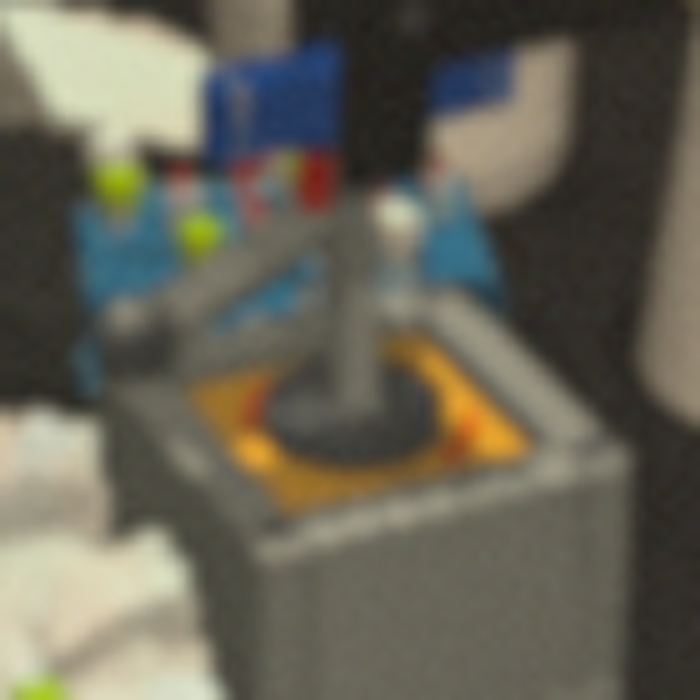

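>>> play_rows --pt "0 0 0 0 0 1 4" --pt "0 0 0 0 0 2.3 4" --pt "0 0 0 0 0 3.6 4" --pt "0 0 0 0 0 5 4" --pt "0 0 0 0 0 6.4 4" --pt "0 0 0 0 0 7.8 4" --pt "0 0 0 0 0 9.2 4" --pt "0 0 0 0 0 10.6 4" --pt "0 0 0 0 0 12 4" --pt "0 0 0 0 0 13.4 4" --pt "0 0 0 0 0 14.8 4" --pt "0 0 0 0 0 16 4"

```text
time_s: 14.65
tcp_pos: [0.5169, -0.0191, 0.1559]
ee_rot: [[0.19, -0.982, 0.001], [-0.982, -0.19, 0.0], [-0.0, -0.001, -1.0]]
wrist_force: [0.5, -0.4, -1.9]
gripper_width: 0.159
```

```bash
python3 - <<'E'
from plan import *
st()
c=r.capture('side'); u,v=proj(c,[.517,-.02,.1])[0].astype(int); h,s=35,10; print(u-h,v-h)
cv2.imwrite('pics/side9.png',cv2.resize(c['pixels'][max(0,v-h):v+h,u-h:u+h,::-1],None,fx=s,fy=s,interpolation=cv2.INTER_CUBIC))
st()
E
```

```text
t 14.65 p [ 0.5169 -0.0191  0.1559] yaw -79.04 F [ 0.5 -0.4 -1.9] M [ 0.06 -0.07 -0.  ] g 13.9 q [ 15.9  15.1 -20.1   0.  -54.7  -4.9]
267 203
t 14.7 p [ 0.5169 -0.0191  0.1558] yaw -79.19 F [-0.4  0.1 -1.7] M [ 0.07  0.02 -0.05] g 13.4 q [ 15.9  15.1 -20.1   0.  -54.7  -5.1]
```

View pics/side9.png

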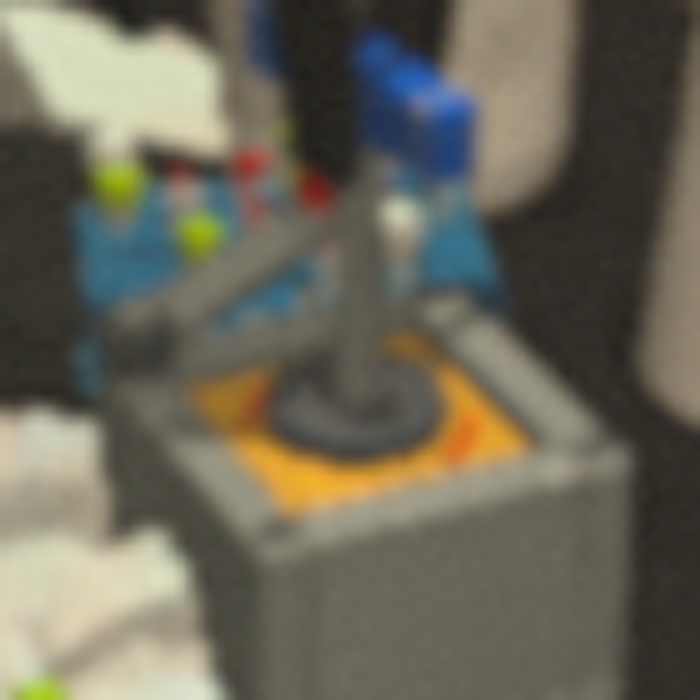

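>>> play_rows --pt "0 0 -0.1 0 0 0 4" --pt "0 0 -0.2 0 0 0 4" --pt "0 0 -0.4 0 0 0 4" --pt "0 0 -0.7 0 0 0 4" --pt "0 0 -1 0 0 0 4" --pt "0 0 -1.3 0 0 0 4" --pt "0 0 -1.3 0 0 0 4"

```text
time_s: 15.4
tcp_pos: [0.5177, -0.019, 0.1898]
ee_rot: [[0.195, -0.981, 0.003], [-0.981, -0.195, 0.0], [0.0, -0.003, -1.0]]
wrist_force: [-0.2, -0.6, -6.5]
gripper_width: 0.158
```

```bash
python3 - <<'E'
from plan import *
st()
c=r.capture('side'); u,v=proj(c,[.517,-.02,.13])[0].astype(int); h,s=40,9; print(u-h,v-h)
cv2.imwrite('pics/side10.png',cv2.resize(c['pixels'][max(0,v-h):v+h,u-h:u+h,::-1],None,fx=s,fy=s,interpolation=cv2.INTER_CUBIC))
st()
E
```

```text
t 15.4 p [ 0.5177 -0.019   0.1898] yaw -78.76 F [-0.2 -0.6 -6.5] M [-0.   -0.09 -0.03] g 13.8 q [ 15.9  13.2 -17.4   0.  -59.2  -4.6]
262 188
t 15.45 p [ 0.5173 -0.019   0.189 ] yaw -78.77 F [ 0.2  0.4 -5.8] M [ 0.17 -0.1   0.03] g 13.6 q [ 15.9  13.2 -17.5   0.  -59.2  -4.7]
```

View pics/side10.png

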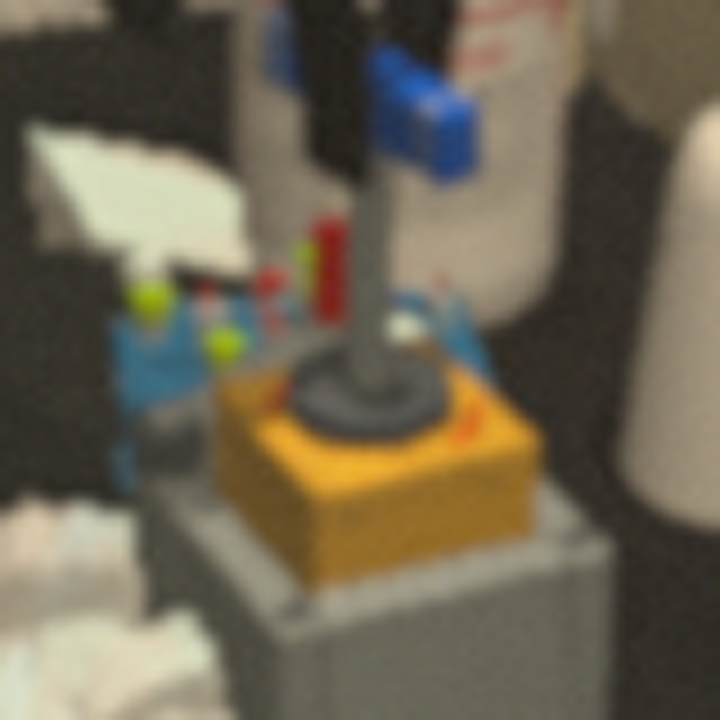

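>>> play_rows --pt "0 0 -0.3 0 0 0 4" --pt "0 0 -0.8 0 0 0 4" --pt "0 0 -1.4 0 0 0 4" --pt "0 0 -2 0 0 0 4" --pt "0 0 -2.6 0 0 0 4" --pt "0 0 -3.2 0 0 0 4" --pt "0 0 -3.7 0 0 0 4" --pt "0 0 -3.9 0 0 0 4" --pt "0 0 -3.9 0 0 0 4"

```text
time_s: 16.35
tcp_pos: [0.517, -0.0191, 0.2862]
ee_rot: [[0.195, -0.981, 0.001], [-0.981, -0.195, 0.0], [-0.0, -0.001, -1.0]]
wrist_force: [0.3, -1.0, -5.9]
gripper_width: 0.158
```

```bash
python3 - <<'E'
from plan import *
st()
P=[]
for k in range(1,13):
    s=k/12; f=s*s*(3-2*s); P.append([.517+(.355-.517)*f,-.019+(-.262+.019)*f,.285,-79-7*f,4])
rows(P)
E
```

```text
t 16.35 p [ 0.517  -0.0191  0.2862] yaw -78.78 F [ 0.3 -1.  -5.9] M [-0.02 -0.03 -0.  ] g 13.8 q [ 15.9   9.1  -8.3  -0.  -72.6  -4.7]
[0.16, 0.16, 0.05, -0.01, 0.0, 0.07, 4]
[0.61, 0.61, 0.05, -0.01, 0.0, 0.15, 4]
[1.29, 1.29, 0.05, -0.01, 0.0, 0.26, 4]
[2.14, 2.14, 0.05, -0.01, 0.0, 0.41, 4]
[3.11, 3.1, 0.04, -0.01, 0.0, 0.57, 4]
[4.13, 4.12, 0.04, -0.01, 0.0, 0.74, 4]
[5.16, 5.14, 0.04, -0.01, 0.0, 0.92, 4]
[6.13, 6.11, 0.04, -0.01, 0.0, 1.08, 4]
[6.98, 6.96, 0.04, -0.01, 0.0, 1.23, 4]
[7.66, 7.63, 0.04, -0.01, 0.0, 1.34, 4]
[8.11, 8.08, 0.04, -0.01, 0.0, 1.42, 4]
[8.27, 8.25, 0.04, -0.01, 0.0, 1.44, 4]
```

>>> play_rows --pt "0.08 0.08 0 0 0 0 4" --pt "0.3 0.3 0 0 0 0 4" --pt "0.65 0.65 0 0 0 0 4" --pt "1.1 1.1 0 0 0 0 4" --pt "1.6 1.6 0 0 0 0 4" --pt "2.1 2.1 0 0 0 0 4" --pt "2.7 2.7 0 0 0 0 4" --pt "3.3 3.3 0 0 0 0 4" --pt "3.9 3.9 0 0 0 0 4" --pt "4.5 4.5 0 0 0 0 4" --pt "5.1 5.1 0 0 0 0 4" --pt "5.6 5.6 0 0 0 0 4"

```text
time_s: 17.55
tcp_pos: [0.4048, -0.1853, 0.2859]
ee_rot: [[0.193, -0.981, 0.0], [-0.981, -0.193, -0.0], [0.0, -0.0, -1.0]]
wrist_force: [0.2, 1.0, -5.6]
gripper_width: 0.159
```

>>> play_rows --pt "0.5 0.5 0 0 0 0 4" --pt "1 1 0 0 0 0 4" --pt "1.5 1.5 0 0 0 0 4" --pt "1.9 1.9 0 0 0 0 4" --pt "2.25 2.25 0 0 0 0 4" --pt "2.5 2.5 0 0 0 0 4" --pt "2.62 2.6 0 0 0 0 4" --pt "2.67 2.65 0 0 0 0 4" --pt "2.67 2.65 0 0 0 0 4"

```text
time_s: 18.45
tcp_pos: [0.3547, -0.2621, 0.2856]
ee_rot: [[0.195, -0.981, 0.0], [-0.981, -0.195, 0.0], [-0.0, -0.0, -1.0]]
wrist_force: [-0.2, 0.2, -5.5]
gripper_width: 0.155
```

```bash
python3 - <<'E'
from plan import *
st()
for n,h,s in(('side',75,5),('top',50,7)):
    c=r.capture(n); u,v=proj(c,[.38,-.27,.1 if n=='side' else .0])[0].astype(int); print(u-h,v-h)
    cv2.imwrite(f'pics/{n}11.png',cv2.resize(c['pixels'][max(0,v-h):v+h,u-h:u+h,::-1],None,fx=s,fy=s,interpolation=cv2.INTER_CUBIC))
E
```

```text
t 18.45 p [ 0.3547 -0.2621  0.2856] yaw -78.78 F [-0.2  0.2 -5.5] M [0.07 0.01 0.02] g 13.5 q [-15.2   1.1 -17.3  -0.  -71.6  26.4]
214 241
343 199
```

View pics/side11.png

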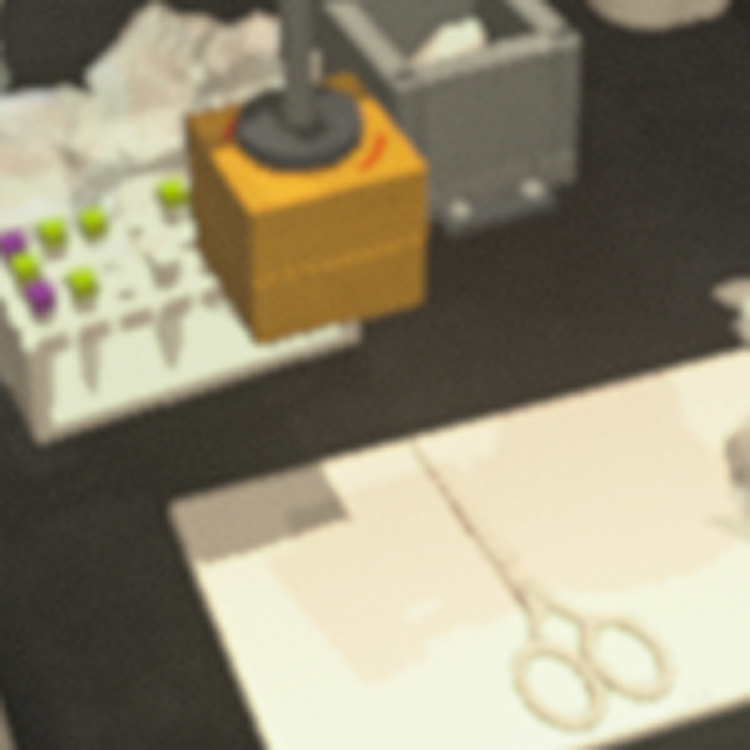

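View pics/top11.png

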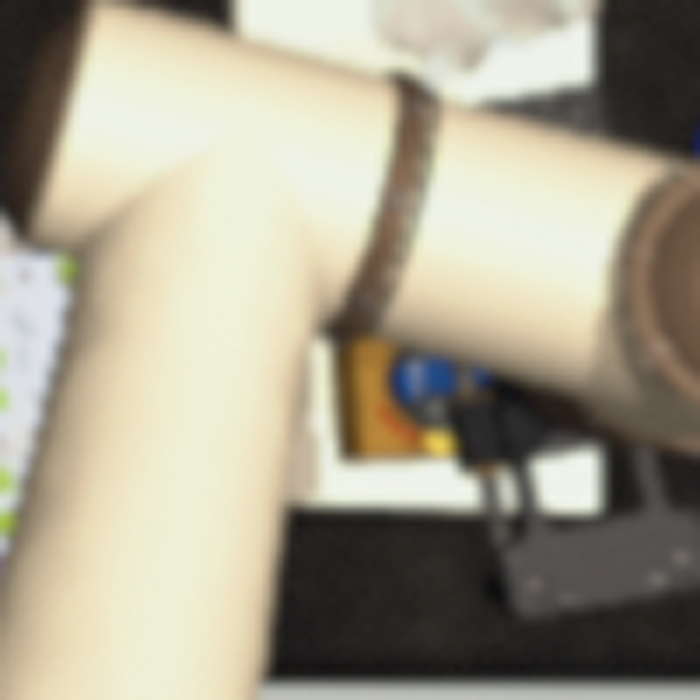

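>>> play_rows --pt "0 0 0.3 0 0 0 4" --pt "0 0 0.9 0 0 0 4" --pt "0 0 1.6 0 0 0 4" --pt "0 0 2.3 0 0 0 4" --pt "0 0 3 0 0 0 4" --pt "0 0 3.7 0 0 0 4" --pt "0 0 4.3 0 0 0 4" --pt "0 0 4.7 0 0 0 4" --pt "0 0 5 0 0 0 4" --pt "0 0 5.2 0 0 0 4" --pt "0 0 5.2 0 0 0 4"

```text
time_s: 19.65
tcp_pos: [0.3546, -0.262, 0.1553]
ee_rot: [[0.195, -0.981, -0.001], [-0.981, -0.195, 0.0], [-0.0, 0.001, -1.0]]
wrist_force: [-0.2, 0.6, -5.8]
gripper_width: 0.156
```

```bash
python3 - <<'E'
from plan import *
st()
for n,h,s in(('side',75,5),):
    c=r.capture(n); u,v=proj(c,[.36,-.27,.05])[0].astype(int); print(u-h,v-h)
    cv2.imwrite(f'pics/{n}12.png',cv2.resize(c['pixels'][max(0,v-h):v+h,u-h:u+h,::-1],None,fx=s,fy=s,interpolation=cv2.INTER_CUBIC))
st()
E
```

```text
t 19.65 p [ 0.3546 -0.262   0.1553] yaw -78.77 F [-0.2  0.6 -5.8] M [0.17 0.06 0.02] g 13.5 q [-15.2   7.9 -29.9  -0.  -52.3  26.4]
204 263
t 19.7 p [ 0.3548 -0.2622  0.1558] yaw -78.77 F [-0.1  0.4 -4.9] M [-0.05  0.01  0.  ] g 13.6 q [-15.2   7.9 -29.8   0.  -52.3  26.4]
```

View pics/side12.png

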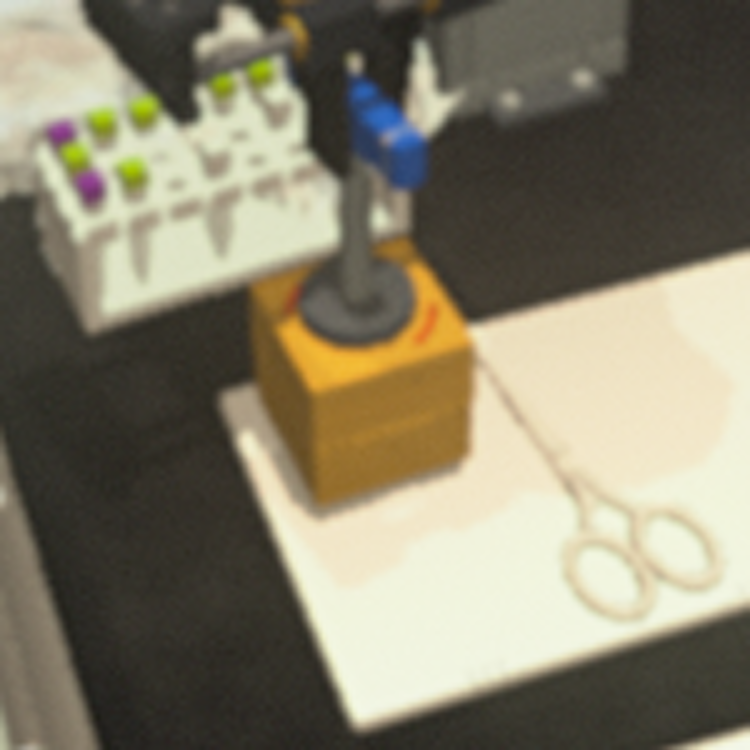

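```bash
python3 - <<'E'
from plan import *
cp=lambda p,o,s:(np.array(p,float)+.5)/s-.5+np.array(o)
c=r.capture('side')
P=atz(c,cp([(250,284),(315,388),(472,337),(408,240)],(204,263),5),.078);print(P,P.mean(0))
print('board corner/edge',atz(c,cp([(220,395),(357,728)],(204,263),5),.008))
print('blade',atz(c,cp([(480,350),(560,460),(565,570)],(204,263),5),.011))
E
```

```text
[[ 0.32181604 -0.22923255  0.078     ]
 [ 0.3263637  -0.29193287  0.078     ]
 [ 0.39024301 -0.28895438  0.078     ]
 [ 0.38846614 -0.22837213  0.078     ]] [ 0.35672222 -0.25962298  0.078     ]
board corner/edge [[ 0.31136924 -0.21128071  0.008     ]
 [ 0.30739114 -0.38161473  0.008     ]]
blade [[ 0.41915193 -0.23021271  0.011     ]
 [ 0.42382452 -0.29825691  0.011     ]
 [ 0.40227438 -0.34831191  0.011     ]]
```

>>> play_rows --pt "0.08 -0.1 0 0 0 0 4" --pt "0.16 -0.21 0.1 0 0 0 4" --pt "0.16 -0.21 0.2 0 0 0 4" --pt "0.16 -0.21 0.27 0 0 0 4" --pt "0.16 -0.21 0.34 0 0 0 4" --pt "0.16 -0.21 0.4 0 0 0 4" --pt "0.16 -0.21 0.44 0 0 0 4" --pt "0.16 -0.21 0.48 0 0 0 4" --pt "0.16 -0.21 0.48 0 0 0 4"

```text
time_s: 20.65
tcp_pos: [0.3611, -0.2652, 0.1442]
ee_rot: [[0.195, -0.981, 0.001], [-0.981, -0.195, -0.001], [0.001, -0.001, -1.0]]
wrist_force: [0.2, -0.3, -2.6]
gripper_width: 0.162
```

```bash
python3 - <<'E'
from plan import *
st()
c=r.capture('side'); u,v=proj(c,[.36,-.27,.07])[0].astype(int);h,s=40,9
cv2.imwrite('pics/side13.png',cv2.resize(c['pixels'][max(0,v-h):v+h,u-h:u+h,::-1],None,fx=s,fy=s,interpolation=cv2.INTER_CUBIC))
st()
E
```

```text
t 20.65 p [ 0.3611 -0.2652  0.1442] yaw -78.76 F [ 0.2 -0.3 -2.6] M [0.13 0.   0.06] g 14.1 q [-15.4   9.4 -30.    0.  -50.6  26.6]
t 20.7 p [ 0.3611 -0.2652  0.1441] yaw -78.76 F [-0.7 -0.5 -1.7] M [ 0.06 -0.06 -0.01] g 13.7 q [-15.4   9.4 -30.    0.  -50.6  26.6]
```

View pics/side13.png

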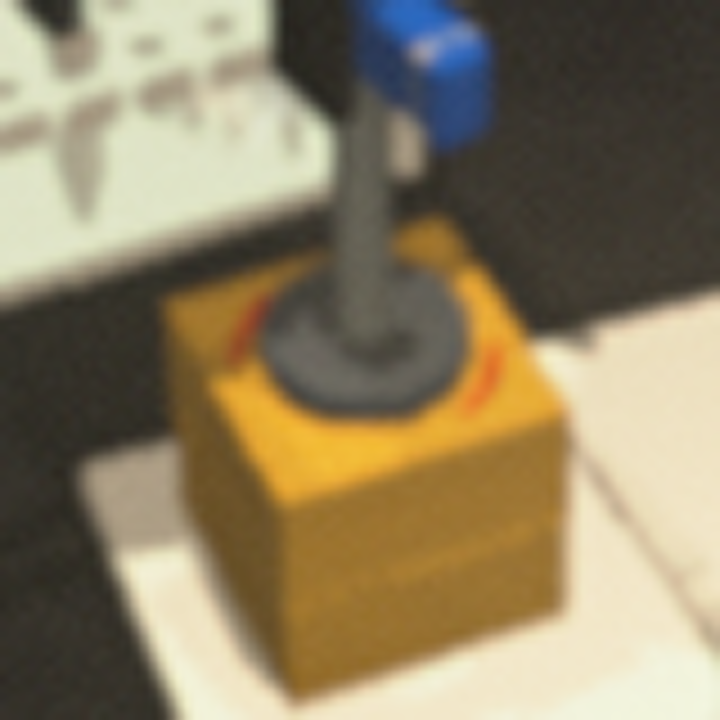

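The wrist now carries only about the puller's own weight, so the plug is on the board. I'll seat the collar, then open.

>>> play_rows --pt "0 0 0.03 0 0 0 4" --pt "0 0 0.06 0 0 0 4" --pt "0 0 0.06 0 0 0 4"

```text
time_s: 21.0
tcp_pos: [0.3607, -0.2651, 0.1422]
ee_rot: [[0.195, -0.981, 0.0], [-0.981, -0.195, -0.0], [0.0, -0.0, -1.0]]
wrist_force: [0.4, -0.5, -1.3]
gripper_width: 0.153
```

>>> play_rows --pt "0 0 0 0 0 0 16" --pt "0 0 0 0 0 0 20" --pt "0 0 0 0 0 0 40" --pt "0 0 0 0 0 0 60" --pt "0 0 0 0 0 0 60" --pt "0 0 0 0 0 0 60"

```text
time_s: 21.6
tcp_pos: [0.3606, -0.265, 0.1422]
ee_rot: [[0.195, -0.981, 0.0], [-0.981, -0.195, -0.0], [0.0, -0.0, -1.0]]
wrist_force: [-0.6, 0.4, -0.5]
gripper_width: 0.507
```

```bash
python3 - <<'E'
from plan import *
st()
c=r.capture('side'); u,v=proj(c,[.36,-.27,.1])[0].astype(int);h,s=50,7
cv2.imwrite('pics/side14.png',cv2.resize(c['pixels'][max(0,v-h):v+h,u-h:u+h,::-1],None,fx=s,fy=s,interpolation=cv2.INTER_CUBIC))
E
```

```text
t 21.6 p [ 0.3606 -0.265   0.1422] yaw -78.78 F [-0.6  0.4 -0.5] M [ 0.13  0.02 -0.06] g 44.1 q [-15.4   9.5 -30.1   0.  -50.3  26.6]
```

View pics/side14.png

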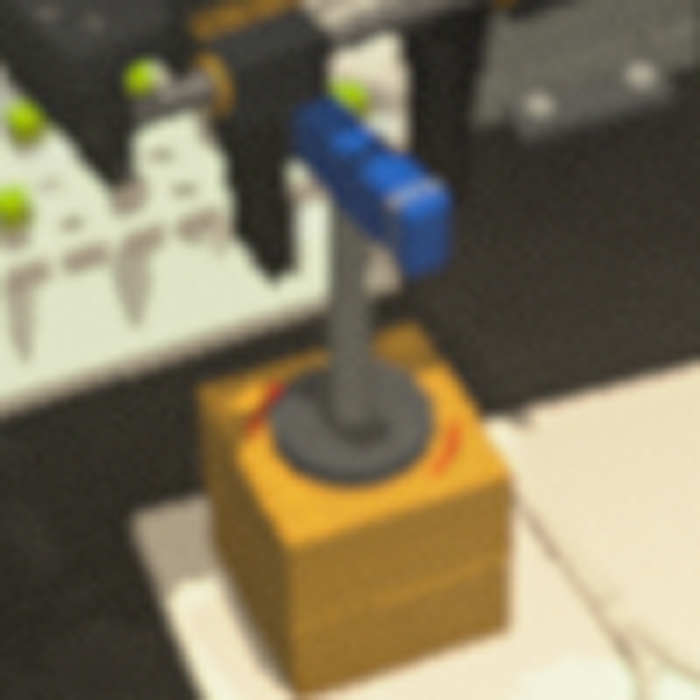

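Released; the puller stands upright with its collar seated. I'll lift straight up, then back off sideways for a clear view.

>>> play_rows --pt "0 0 0 0 0 0 60" --pt "0 0 -0.6 0 0 0 60" --pt "0 0 -1.6 0 0 0 60" --pt "0 0 -2.8 0 0 0 60" --pt "0 0 -4 0 0 0 60" --pt "0 0 -5 0 0 0 60" --pt "-1.5 0 -5.4 0 0 0 60" --pt "-3 0 -5.4 0 0 0 60" --pt "-4.5 0 -5.4 0 0 0 60" --pt "-6 0 -5.4 0 0 0 60" --pt "-7.5 0 -5.4 0 0 0 60" --pt "-9 0 -5.4 0 0 0 60"

```text
time_s: 22.85
tcp_pos: [0.3161, -0.0432, 0.2773]
ee_rot: [[0.194, -0.981, 0.001], [-0.981, -0.194, 0.0], [-0.0, -0.001, -1.0]]
wrist_force: [0.9, 0.6, -0.5]
gripper_width: 0.69
```

>>> play_rows --pt "-1.5 0 0 0 0 0 60" --pt "-3 0 0 0 0 0 60" --pt "-4.5 0 0 0 0 0 60" --pt "-6 0 0 0 0 0 60" --pt "-6 0 0 0 0 0 60"

```text
time_s: 23.35
tcp_pos: [0.287, 0.1061, 0.2774]
ee_rot: [[0.202, -0.979, 0.001], [-0.979, -0.202, 0.001], [-0.001, -0.001, -1.0]]
wrist_force: [0.5, -0.2, 0.1]
gripper_width: 0.692
```

```bash
python3 - <<'E'
from plan import *
st()
grab('side','side15.png')
for n,h,s in(('top',50,7),):
    c=r.capture(n); u,v=proj(c,[.42,-.27,.0])[0].astype(int); print(u-h,v-h)
    cv2.imwrite(f'pics/{n}15.png',cv2.resize(c['pixels'][max(0,v-h):v+h,u-h:u+h,::-1],None,fx=s,fy=s,interpolation=cv2.INTER_CUBIC))
grab('top','top15f.png')
for n in('side','top'):
    for t in ['bottle','tip_box','wash_bottle','scissors','puller','plug','keeper_knob']:
        print(n,t,[(np.round(d['centre'],3),round(d['score'],2)) for d in r.spot_in(n,t)][:2])
E
```

```text
t 23.35 p [0.287  0.1061 0.2774] yaw -78.34 F [ 0.5 -0.2  0.1] M [-0.02 -0.08 -0.  ] g 60.2 q [ 51.8 -14.7 -31.6  -0.  -72.9 -40.1]
342 187
side bottle [(array([0.626, 0.208, 0.121]), 0.56)]
side tip_box [(array([ 0.626, -0.274,  0.074]), 0.65)]
side wash_bottle [(array([0.677, 0.049, 0.091]), 0.71)]
side scissors [(array([ 0.424, -0.343,  0.015]), 0.59), (array([ 0.514, -0.064,  0.065]), 0.44)]
side puller [(array([ 0.358, -0.271,  0.134]), 0.85), (array([0.306, 0.375, 0.067]), 0.59)]
side plug [(array([ 0.352, -0.295,  0.052]), 0.62), (array([ 0.36 , -0.267,  0.135]), 0.62)]
side keeper_knob [(array([0.517, 0.045, 0.096]), 0.63)]
top bottle [(array([0.624, 0.239, 0.165]), 0.81)]
top tip_box [(array([ 0.636, -0.252,  0.077]), 0.6)]
top wash_bottle [(array([0.672, 0.07 , 0.121]), 0.92)]
top scissors [(array([ 0.423, -0.338,  0.015]), 0.55)]
top puller [(array([0.308, 0.379, 0.123]), 0.71), (array([ 0.354, -0.259,  0.174]), 0.56)]
top plug [(array([ 0.354, -0.248,  0.064]), 0.65)]
top keeper_knob [(array([0.438, 0.498, 0.095]), 0.53), (array([0.502, 0.043, 0.101]), 0.52)]
```

View pics/side15.png

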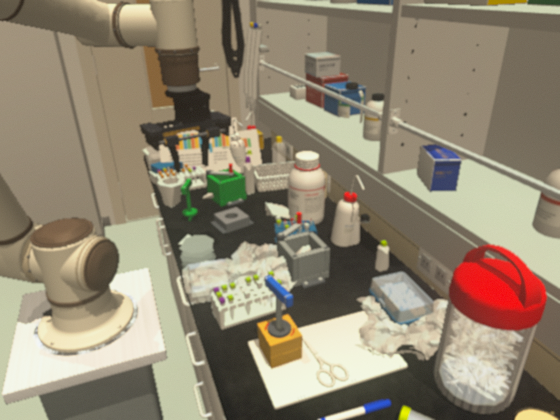

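View pics/top15.png

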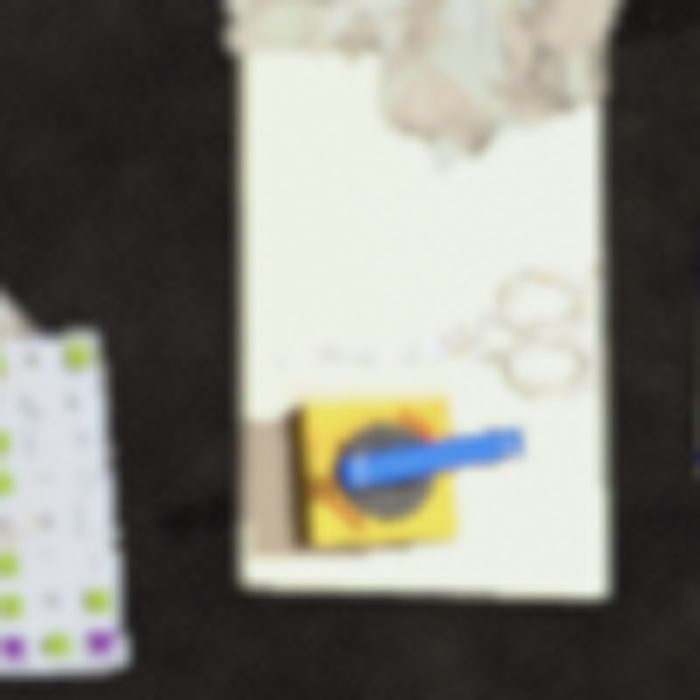

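View pics/top15f.png

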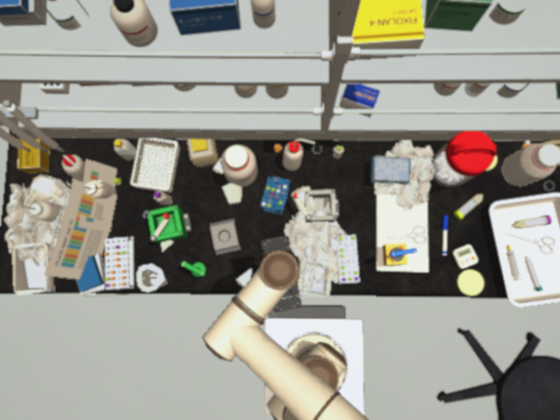

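The plug sits flat on the board at about (377,472) in the crop, clear of the scissors. The handle lies across the slot direction, and the bottles, tip box and scissors read as they did at the start.

```bash
python3 -c "
from h import *
print(r.finish_job())"
```

```text
the job is handed in; nothing more can be done
None
```

The plug is out of the well and standing on the white board, with the puller still locked in it. I handed the job in at about 24 s of the 72 s allowed.

**What I did**
- **Keeper:** I pushed the bar by its knob to roughly 1.3 rad. That angle is worked out from where the fingers stopped. The pictures showed the bar clear of the plug.
- **Puller:** I took it from its stand and lowered the pin through the slot with no sign of catching. I then turned it 80° clockwise, with no resistance from the stops.
- **Plug:** I drew it straight up and set it on the near end of the board. The wrist force was back to about the puller's own weight before I let go, so it was not dropped.

**Last checks**
- **Placement:** the plug is flat and upright. Measured just before setting down and allowing for the final 6 mm shift, it is about 19 mm inside the front edge of the board, 20 mm inside the side edge and 23 mm from the scissor blade.
- **Lock:** the handle still lies about 80° across the slot and the collar is seated.
- **Other items:** the bottles and tip box were found within about 3 mm of where they started. The scissors were within 5 mm in the side view and 4 mm in the top view, which is about the networks' own error.
- **Contact:** the gripper touched only the knob and the handle, and wrist force stayed under 7 N in every reading.

**Disagreements:** the network's knob position at the end, about (0.51, 0.044, 0.10), differs from my own measurement of about (0.54, 0.063). Its reported point lies on the bar rather than at the knob's top, as it did before the swing, so I did not treat this as movement.

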